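# Lock the lot's reserve samples in the rack

### The job

Stand every sample bottle on the table upright in a bay of its own in the lock rack without tipping any over, then push the keeper bar at both ends until it lies flush along the rail with its lip over the bottle caps. Take the key from its stand, put it in the lock, turn it clockwise to the end so that both bolts come out in front of the bar, and put the key back upright in its stand.

Things in the scene. Friction and masses are not known exactly. Their poses are not given: they have to be found in the camera images.
- rack: Lock rack screwed to the table at the robot's right. Origin: on the table, middle of the rail's front face; x along the rail away from the robot, y out of the front (to the left). Steel rail 192 long, 18 high, y -5..0 mm; behind it a white comb, back wall y -50..-44, walls 18 high. Grey end housings 44 high, y -50..58: near x -140..-96, far x 96..118; the 176 mm bar goes in between them.
- bay_1 (a point): Centre of the floor (table level) of the bay nearest the robot, rack x -63, y -24.5 mm. A bay is 38 mm wide (x), 39 mm deep (y), open at the top; bays are 42 mm apart, walls 4 mm. Axes as the rack.
- bay_2 (a point): Centre of the floor of the second bay.
- bay_3 (a point): Centre of the floor of the third bay.
- bay_4 (a point): Centre of the floor of the fourth bay (farthest).
- cylinder (a joint): Brass lock cylinder, 39 mm across, in the top of the near housing. 0 = unlocked, grows clockwise seen from above, 1.2 rad = end of turn; stays where left (friction about 0.05 N m); the key has some 0.2 rad of play in it. It drives both bolts by 20 mm per rad; it cannot turn home while the bar stands in the bolts' way.
- keyhole (a point): Centre of the mouth of the keyway, on the cylinder's top face, 48 mm above the table (rack frame x -118, y 30 mm). Its axes turn with the cylinder, z up. Keyway 21.5 mm along x, 11.5 mm along y, 28 mm deep with a 3 mm chamfer.
- bolt_near (a joint): Steel bolt in the near housing, 10 mm wide, 12 mm high, centre 24 mm above the table; slides out along the rail in front of the home bar (rack y 43 to 53 mm). 0 = inside the housing, 0.024 m = fully out.
- bolt_far (a joint): The same bolt in the far housing, which comes out towards the robot.
- keeper: Loose aluminium bar on a steel foot, 176 (x) x 40 (y) x 56 mm high, 0.5 kg; a steel lip (z 56..59 mm) stands out 30 mm from its back (-y) face; black grip on top to lift it by, 36 (x) x 12 (y) mm, z 65..85. Origin: centre of underside. Starts askew in front of the rack, lip towards the rail. The lip clears standing caps by 4 mm: slide the bar in from the front. Push it low, near its two ends.
- keeper_near (a point): Near end of the bar's back face, 6 mm above its underside (keeper x -88, y -20 mm); home = against the rail's front face (rack y 0).
- keeper_far (a point): Far end of the bar's back face (keeper x 88, y -20 mm); home = rack y 0.
- key: Key with a red grip, upright in its stand. Origin: centre of the underside of its steel flange (40 x 24 x 5 mm, x y z). Below it the blade 18 (x) x 8 (y) x 13 mm and a stepped 9 mm tip ending 13 x 4.5, lowest point 22 mm below the origin; above it the grip 36 (x) x 12 (y) mm, up to 43 mm above the origin. In lock and stand the flange rests on the top face. 0.07 kg.
- key_stand: Wooden block screwed down, 64 (x) x 46 (y) x 32 mm high, with a slot 23 x 13 mm (x, y), 30 mm deep, in its top. Origin: centre of the underside; the key stands in it with its origin 32 mm above this, blade along x.
- sample_1: Sample bottle, brown glass with white cap, 26 mm diameter up to 42 mm, cap 17 mm diameter up to 52 mm, about 30 g. Origin: centre of the underside. Two to four bottles are there; the others read None from the start. A bag sealer (122 mm high) and a balance with its cover (130 mm) stand between some of them and the rack, other clutter is up to 155 mm high: carry above these.
- sample_2: Second sample bottle, the same size.
- sample_3: Third sample bottle, the same size.
- sample_4: Fourth sample bottle, the same size.

How it is judged:
On the way, in this order (a step that is already met when the one before it is completed fails the run):
1. every sample bottle stands upright in a bay (x of sample_1 in the frame of rack between -0.085 and 0.085 m and y of sample_1 in the frame of rack between -0.038 and -0.011 m and z of each of sample_1, sample_2, sample_3, sample_4 in the frame of rack below 0.008 m and angle between each of sample_1, sample_2, sample_3, sample_4's own z axis and vertical below 0.2 rad and x of sample_2 in the frame of rack between -0.085 and 0.085 m and y of sample_2 in the frame of rack between -0.038 and -0.011 m and x of sample_3 in the frame of rack between -0.085 and 0.085 m and y of sample_3 in the frame of rack between -0.038 and -0.011 m and x of sample_4 in the frame of rack between -0.085 and 0.085 m and y of sample_4 in the frame of rack between -0.038 and -0.011 m), for 0.2 s.
2. the keeper bar lies flush along the rail, the bottles behind it (all of step 1 and y of keeper_near in the frame of rack between -0.004 and 0.003 m and y of keeper_far in the frame of rack between -0.004 and 0.003 m and angle between the x axis of keeper and the x axis of rack, either way round below 0.03 rad and angle between keeper's own z axis and vertical below 0.05 rad and z of keeper in the frame of rack below 0.005 m), for 0.2 s.
3. the key, in the lock, has turned the cylinder to the end and both bolts are out in front of the bar (value of joint cylinder above 1.08 rad and value of joint each of bolt_near, bolt_far above 0.0205 m and y of keeper_near in the frame of rack between -0.004 and 0.0045 m and y of keeper_far in the frame of rack between -0.004 and 0.0045 m and angle between the x axis of keeper and the x axis of rack, either way round below 0.03 rad and angle between keeper's own z axis and vertical below 0.05 rad and z of keeper in the frame of rack below 0.005 m and horizontal distance between key and keyhole below 0.006 m and distance between key and keyhole below 0.012 m), for 0.1 s.
At the end, for the whole second after the job is handed in: Every bottle upright (0.2 rad) on a bay's floor; the bar upright, within 4.5 mm of the rail at both ends (3 mm when first pushed home; the bolts leave it 3 mm of play); cylinder past 1.08 rad, both bolts out over 20.5 mm; the key upright (0.1 rad) in its stand, down on its flange (all of step 1 and y of keeper_near in the frame of rack between -0.004 and 0.0045 m and y of keeper_far in the frame of rack between -0.004 and 0.0045 m and angle between the x axis of keeper and the x axis of rack, either way round below 0.03 rad and angle between keeper's own z axis and vertical below 0.05 rad and z of keeper in the frame of rack below 0.005 m and value of joint cylinder above 1.08 rad and value of joint each of bolt_near, bolt_far above 0.0205 m and linear speed of each of keeper, key, sample_1, sample_2, sample_3, sample_4 below 0.02 m/s and horizontal distance between key and key_stand below 0.008 m and angle between key's own z axis and vertical below 0.1 rad and z of key in the frame of key_stand between 0.025 and 0.037 m); the robot touches nothing.
It fails at once if a sample bottle is tipped over (angle between any of sample_1, sample_2, sample_3, sample_4's own z axis and vertical above 0.8 rad).
Of sample_1, sample_2, sample_3, sample_4 only 2 to 4 are there at a start; the rules pass over those that are not, and their reading is None.
At some moment in a run one of keeper may be knocked a few centimetres aside while the robot is not near it.
It also fails if it takes over 210 s, if anything falls off the work surface, if the arm or the gripper's body presses on something with over 40 N, if the wrist force passes 120 N, or if a joint passes its speed limit or range.

### The arm

A 6-joint arm with a two-finger parallel gripper is mounted at the origin on the work surface; the furniture and walls round the work are solid. World frame = base frame: x ahead of the robot, y to its left, z up, the work surface at z = 0. Lengths are in m, angles in rad, forces in N, time in s.
With the tool pointing down it reaches from about 0.25 to 0.85 m from the base axis. Payload 12.5 kg.
Tool frame: the origin (TCP) lies between the finger pads; the fingertips stand 22 mm ahead of it and the grasp point (between the pads) lies 3 mm ahead of it; y points along the fingers, x is the direction in which the jaws open and shut, and the axes are right-handed (so a half turn about y gives the same grasp; the last joint's range is limited). The gripper opens to 93 mm and grips with 3 to 60 N. Pads are 15 mm wide; open, the fingers measure 128 mm over their backs; the gripper's body (75 mm by 188 mm) begins 65 mm behind the grasp point.
Start: joints at [1.147, 0.351, 1.652, -0, 1.139, -0.085], TCP at [0.183, 0.519, 0.218] pointing down, gripper open.
Joint ranges: [-2.75, 2.75], [-0.79, 2.1], [0.01, 2.65], [-1.57, 4.71], [0.07, 3.14], [-2.87, 2.87]. Speed limits (rad/s): [2.22, 2.22, 2.79, 3.14, 3.14, 3.14].

### API

Orientations are given as a rotation vector (axis times angle).
In Python, from station import bot, vision gives the robot as it stands.
- The arm moves only by the shell command python3 -m creep 'ROWS' [FORCE]. ROWS is JSON, a list that holds one entry, the list of rows, each a list of 7 numbers: the finger opening in mm, from 0 to 93, then the shift along the world's x, y, z in mm, then the turn, a rotation vector about the world's x, y, z in rad. In form: [[[hand, tx, ty, tz, rx, ry, rz], ...]]. A call has exactly 5 rows; each row is the pose to reach, as a shift and turn from the pose measured when the call began; what a row does not reach only later rows make up. A row lasts 1/8 s, in which the tool goes at most 62.5 mm and 10.7 degrees, less where a joint would pass 70% of its speed; a pose out of reach is approached as far as the arm can. A call with a gripper value outside its range is refused whole. The fingers move at their own pace and stop on an object; FORCE is the grip in N (left out, the last holds). Time passes only in rows, so rows that repeat a pose let the fingers close, or fill a call up. It gives the time, the measured TCP pose, the force and the opening at its end, in the units of the state.
- bot.observe(): the state, without advancing time (a new reading comes with each control period).
- vision.get_image(name): name is "side" or "top" or "wrist"; returns a dict with "frame" (480x640x3 uint8, red, green, blue), "camera_matrix" (3x3 intrinsics, pixels), "world_from_camera" (4x4, takes a point from camera to world coordinates). Camera axes: x right, y down, z forward; pixel columns grow to the right and rows downward; lengths in m; the calibration is good to about 2 mm. A picture is of the moment at which its call begins. There is no depth.
- bot.job_done(): hands the job in, once; it reports no verdict.
The state is a dict: "t": time; "joint_pos": joint angles; "joint_velocities": joint speeds; "joint_efforts": joint torques, N m; "ee_pos": TCP position; "ee_rot": TCP orientation; "wrist_force": force on the tool from outside, world axes, zero at the start; "ft_torque": the same for the moment, N m; "gripper_width": opening from 0.0 (shut) to 1.0 (fully open).
Only numpy, scipy, OpenCV 4.12 (cv2) and the standard library are available. Lean on these libraries where they do the work, as an engineer would, in place of code of your own. Each camera call takes 0.05 s, during which the arm holds its last target.

## Working session

There is one attempt and no reset: what is moved stays moved. The work goes in short steps, Python scripts to look and compute and a shell command to move; the robot and the scene stay as the last step left them, time stands still between calls to the robot, and variables do not carry over. Pictures are saved under pics/ and viewed, and the job is handed in when it is done.

```bash
ls -la; mkdir -p pics
cat > h.py <<'E'
from station import bot, vision
import numpy as np, cv2
def snap(name,fn):
    d=vision.get_image(name); cv2.imwrite('pics/'+fn+'.png',d['frame'][:,:,::-1])
    np.savez('pics/'+fn+'.npz',f=d['frame'],K=d['camera_matrix'],T=d['world_from_camera']); return d
def load(fn):
    z=np.load('pics/'+fn+'.npz'); return dict(frame=z['f'],camera_matrix=z['K'],world_from_camera=z['T'])
def ray(d,uv,z):
    K=np.array(d['camera_matrix']);T=np.array(d['world_from_camera'])
    r=T[:3,:3]@np.linalg.solve(K,[uv[0],uv[1],1.]);o=T[:3,3]
    return o+r*(z-o[2])/r[2]
def proj(d,p):
    K=np.array(d['camera_matrix']);T=np.array(d['world_from_camera'])
    c=T[:3,:3].T@(np.array(p)-T[:3,3]);q=K@c;return q[:2]/q[2]
E
python3 - <<'E'
from h import *
for n in ['top','side','wrist']:
    d=snap(n,n+'0'); print(n,np.round(d['camera_matrix'],1).tolist(),np.round(d['world_from_camera'],3).tolist())
s=bot.observe();print({k:np.round(v,3).tolist() for k,v in s.items()})
E
```

```text
total 12
drwxr-xr-x  3 agent agent 4096 Dec  6 09:26 .
drwxr-xr-x 23 root  root  4096 Dec  6 09:26 ..
drwxr-xr-x  2 agent agent 4096 Dec  6 09:26 pics
top [[475.2, 0.0, 318.7], [0.0, 475.2, 239.9], [0.0, 0.0, 1.0]] [[0.02, -0.983, 0.183, 0.282], [-1.0, -0.017, 0.02, -0.006], [-0.016, -0.183, -0.983, 1.211], [0.0, 0.0, 0.0, 1.0]]
side [[545.8, 0.0, 328.2], [0.0, 545.8, 244.3], [0.0, 0.0, 1.0]] [[-0.978, -0.111, 0.178, 0.278], [-0.209, 0.554, -0.806, 0.951], [-0.009, -0.825, -0.565, 0.724], [0.0, 0.0, 0.0, 1.0]]
wrist [[331.1, 0.0, 316.5], [0.0, 331.1, 242.1], [0.0, 0.0, 1.0]] [[0.332, 0.913, 0.237, 0.117], [0.943, -0.321, -0.085, 0.541], [-0.001, 0.252, -0.968, 0.386], [0.0, 0.0, 0.0, 1.0]]
{'t': 0.15, 'joint_pos': [1.147, 0.351, 1.652, 0.0, 1.139, -0.085], 'joint_velocities': [-0.0, -0.001, -0.003, -0.001, 0.0, 0.002], 'joint_efforts': [0.0, -49.746, -28.534, 0.07, 0.025, -0.0], 'ee_pos': [0.183, 0.519, 0.217], 'ee_rot': [-1.351, -0.956, 0.957], 'wrist_force': [-0.35, 0.238, 0.529], 'ft_torque': [0.01, 0.021, 0.037], 'gripper_width': 0.999}
```

View pics/top0.png

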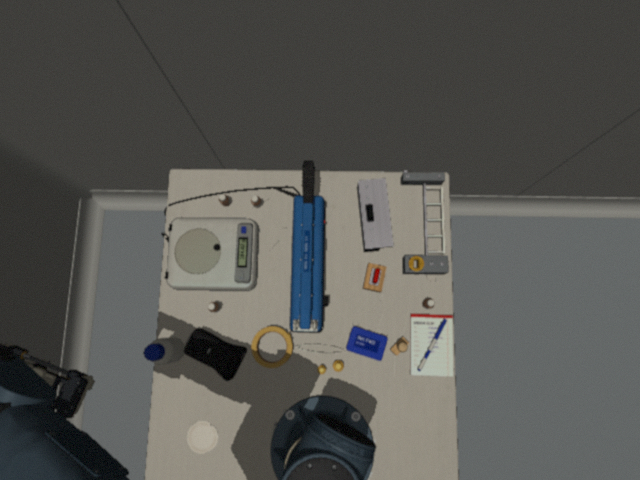

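View pics/side0.png

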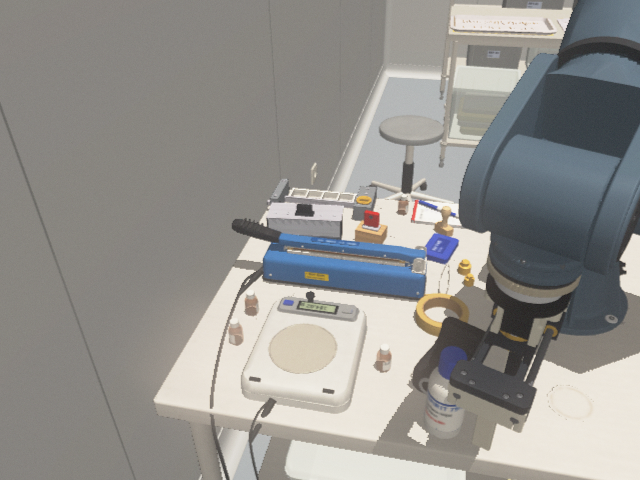

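View pics/wrist0.png

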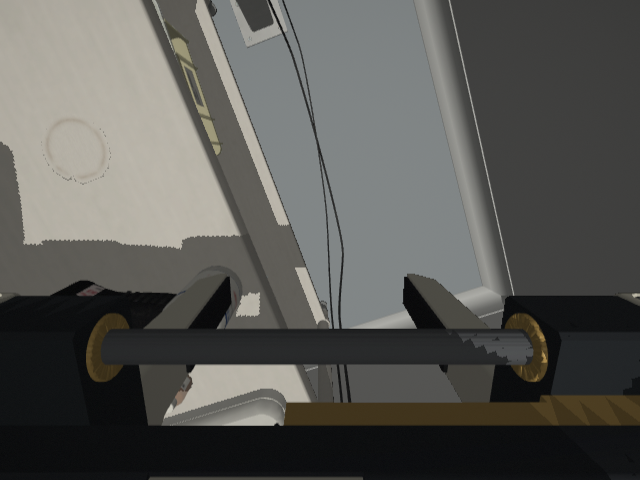

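Run:
```python
from h import *
from scipy.spatial.transform import Rotation as R
s=bot.observe();print(R.from_rotvec(s['ee_rot']).as_matrix().round(3))
```

```text
[[ 0.332 -0.    -0.943]
 [ 0.943 -0.001  0.332]
 [-0.001 -1.     0.   ]]
```

Run:
```python
from h import *
d=load('top0');f=d['frame'][:,:,::-1]
a=cv2.resize(f[160:320,340:460],None,fx=5,fy=5,interpolation=cv2.INTER_CUBIC)[:, :]
cv2.imwrite('pics/c1.png',cv2.resize(f[165:315,350:460],None,fx=4,fy=4,interpolation=cv2.INTER_CUBIC))
b=f[185:330,190:340]
cv2.imwrite('pics/c2.png',cv2.resize(b,None,fx=4,fy=4,interpolation=cv2.INTER_CUBIC))
d=load('side0');f=d['frame'][:,:,::-1]
cv2.imwrite('pics/c3.png',cv2.resize(f[155:300,230:430],None,fx=4,fy=4,interpolation=cv2.INTER_CUBIC))
```

```text
(no output)
```

View pics/c1.png

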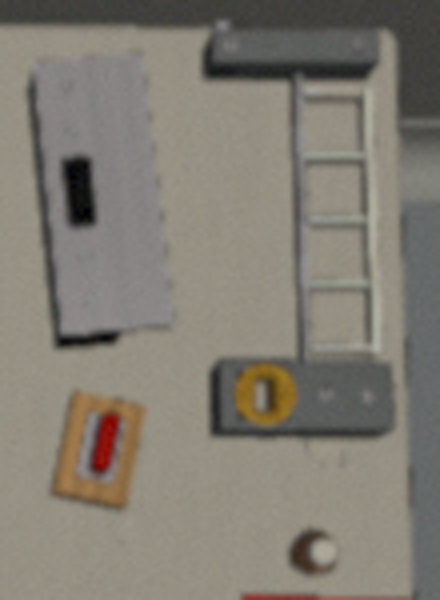

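View pics/c2.png

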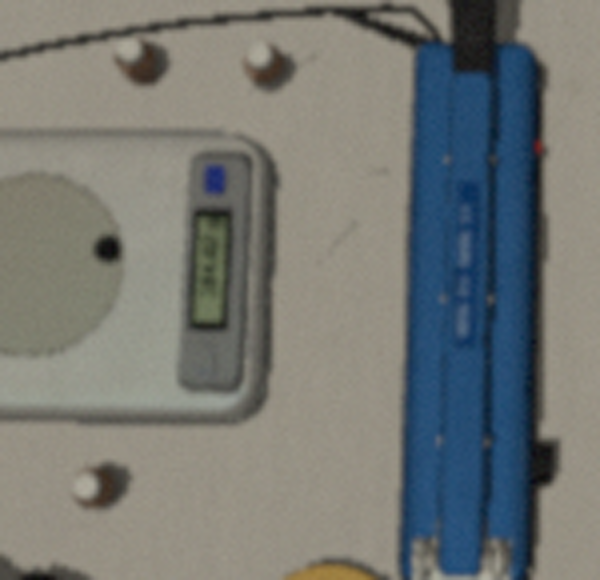

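View pics/c3.png

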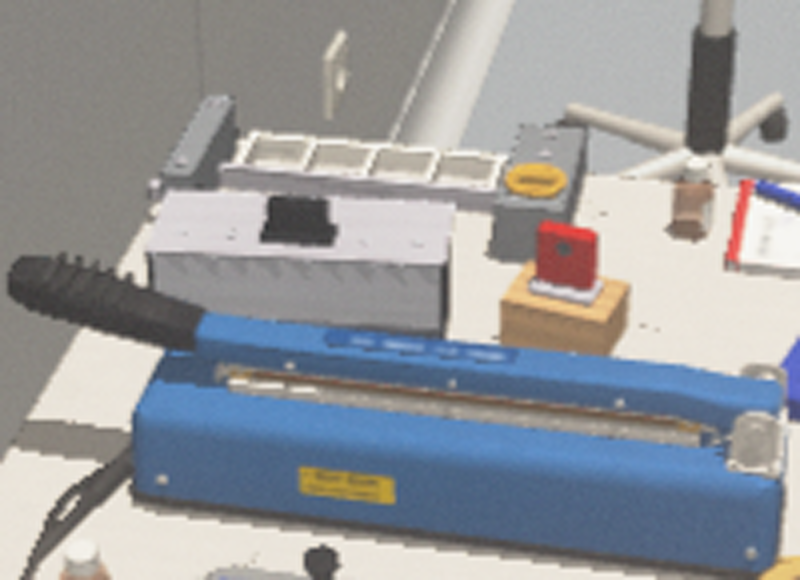

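Run:
```python
from h import *
d=load('top0')
def c(x,y,z,o,n): 
    uv=(o[0]+(x+.5)/4-.5,o[1]+(y+.5)/4-.5); p=ray(d,uv,z); print(n,np.round(p*1000,1)); return p
o1=(350,165);o2=(190,185)
c(266,394,.048,o1,'keyhole'); 
for n,x,y in [('nh fl',214,362),('nh fr',392,362)]: c(x,y,.044,o1,n)
for n,x,y in [('nh nl',214,432),('nh nr',390,432),('fh fl',212,30),('fh nl',208,70),('fh fr',378,30),('fh nr',376,70)]: c(x,y,.044,o1,n)
for y in [(303,358),(297,75)]: c(y[0],y[1],.018,o1,'rail')
for n,x,y in [('wall0 back',375,90),('wall4 back',378,350)]: c(x,y,.018,o1,n)
for n,x,y in [('w',335,90),('w',335,155),('w',337,219),('w',338,284),('w',340,348)]: c(x,y,.018,o1,n)
for n,x,y in [('grip a',63,158),('grip b',88,155),('grip c',95,222),('grip d',70,226)]: c(x,y,.085,o1,n)
for n,x,y in [('bar fl',35,62),('bar nl',60,333)]: c(x,y,.056,o1,n)
for n,x,y in [('lip nr',172,324),('lip fr',143,55)]: c(x,y,.059,o1,n)
for n,x,y in [('key a',112,415),('key b',98,472)]: c(x,y,.075,o1,n)
for n,x,y in [('st a',76,393),('st b',144,404),('st c',123,508),('st d',55,492)]: c(x,y,.032,o1,n)
for n,x,y,o in [('cap',323,552,o1),('capA',130,50,o2),('capB',259,55,o2),('capC',87,487,o2)]: c(x,y,.052,o,n)
# masks
f=d['frame'];hsv=cv2.cvtColor(f,cv2.COLOR_RGB2HSV)
m=((hsv[...,0]<32)&(hsv[...,0]>15)&(hsv[...,1]>120)).astype(np.uint8);m[:,:400]=0;m[:250]=0;m[280:]=0
v,u=np.nonzero(m);print('gold',u.mean(),v.mean(),len(u),ray(d,((u.min()+u.max())/2,(v.min()+v.max())/2),.048)*1000)
```

```text
keyhole [ 445.1 -223.8   48. ]
nh fl [ 465.1 -192.8   44. ]
nh fr [ 467.  -302.6   44. ]
nh nl [ 421.6 -192.3   44. ]
nh nr [ 423.5 -300.    44. ]
fh fl [ 680.  -194.3   44. ]
fh nl [ 653.3 -191.4   44. ]
fh fr [ 681.5 -300.    44. ]
fh nr [ 654.9 -298.    44. ]
rail [ 472.7 -253.2   18. ]
rail [ 659.1 -253.2   18. ]
wall0 back [ 649.7 -303.5   18. ]
wall4 back [ 478.7 -300.6   18. ]
w [ 649.3 -277.6   18. ]
w [ 605.7 -276.5   18. ]
w [ 563.3 -276.8   18. ]
w [ 520.8 -276.4   18. ]
w [ 479.5 -276.6   18. ]
grip a [583.1 -96.   85. ]
grip b [ 585.2 -111.2   85. ]
grip c [ 543.3 -115.4   85. ]
grip d [ 540.6 -100.3   85. ]
bar fl [653.2 -80.5  56. ]
bar nl [479.6 -96.6  56. ]
lip nr [ 485.9 -165.    59. ]
lip fr [ 657.8 -148.3   59. ]
key a [ 427.  -126.4   75. ]
key b [ 392.6 -118.    75. ]
st a [ 445.9 -108.6   32. ]
st b [ 439.8 -150.9   32. ]
st c [ 374.8 -137.6   32. ]
st d [383.9 -95.6  32. ]
cap [ 349.1 -255.7   52. ]
capA [604.5 263.7  52. ]
capB [602.5 181.7  52. ]
capC [329.9 274.2  52. ]
gold 416.03246753246754 262.96753246753246 154 [ 445.44413237 -223.51659277   48.        ]
```

```bash
cat >> h.py <<'E'
from scipy.spatial.transform import Rotation as R
def go(x,y,z,yaw=np.pi/2):
    "print shift & turn to reach TCP x,y,z mm with tool x at yaw, tool y down"
    s=bot.observe(); p=np.array(s['ee_pos'])*1000; r=R.from_rotvec(s['ee_rot'])
    X=np.array([np.cos(yaw),np.sin(yaw),0]);Y=np.array([0,0,-1.]);Z=np.cross(X,Y)
    t=R.from_matrix(np.c_[X,Y,Z]); q=(t*r.inv()).as_rotvec()
    print('t%.2f at'%s['t'],p.round(1),'shift',(np.array([x,y,z])-p).round(1),'turn',q.round(3),'F',np.round(s['wrist_force'],1),'w',round(s['gripper_width']*93,1))
E
python3 -m creep '[[[60,147,-245,-10,0,0,0.34],[60,147,-245,-10,0,0,0.34],[60,147,-245,-10,0,0,0.34],[60,147,-245,-10,0,0,0.34],[60,147,-245,-10,0,0,0.34]]]' 15
python3 - <<'E'
from h import *
go(330,274,150)
snap('wrist','w1');snap('top','t1')
E
```

```text
t: 0.78
ee_pos: [0.3304, 0.2714, 0.2074]
ee_rot: [-1.21, -1.209, 1.21]
wrist_force: [0.2, 1.1, -0.2]
gripper_width: 0.648
t0.78 at [330.4 271.4 207.4] shift [ -0.4   2.6 -57.4] turn [ 0.001 -0.     0.   ] F [ 0.2  1.1 -0.2] w 60.3
```

View pics/w1.png

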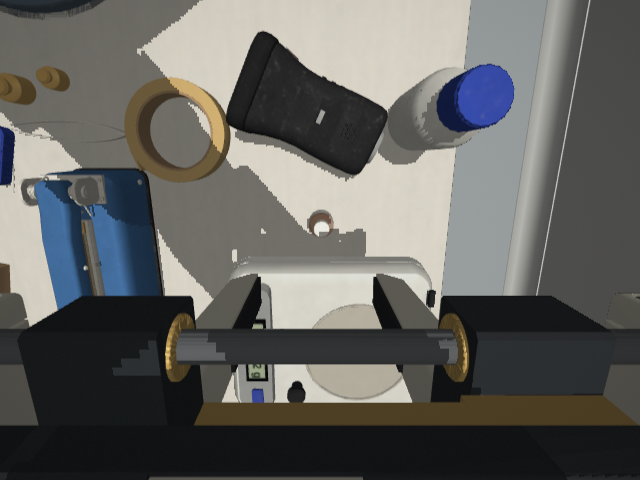

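View pics/t1.png

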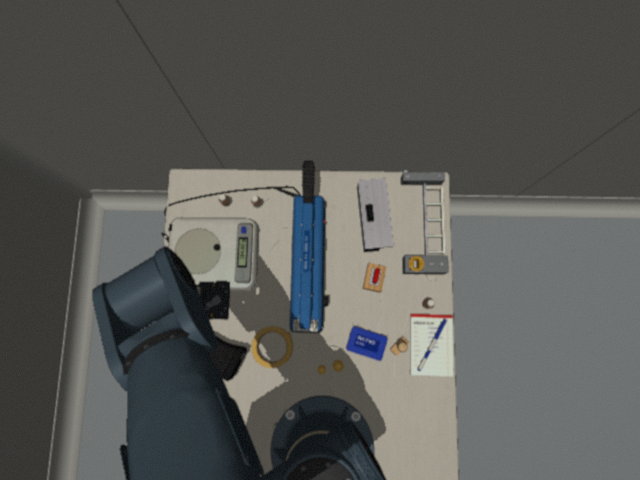

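Run:
```python
from h import *
d=load('w1'); print(ray(d,(321,228),.052)*1000, ray(d,(320,223),.025)*1000, np.round(d['world_from_camera'],3).tolist())
print(proj(d,[.330,.274,.040]), proj(d,[.3304,.2714,.1854]))
for u,v in [(160,168),(293,330)]: print(ray(load('t1'),(200,290),.06)*1000)
```

```text
[330.00860057 275.29575716  52.        ] [330.31111074 274.53419748  25.        ] [[-0.0, 0.968, 0.252, 0.26], [1.0, 0.001, -0.001, 0.271], [-0.001, 0.252, -0.968, 0.376], [0.0, 0.0, 0.0, 1.0]]
[319.61154778 225.54718942] [317.16519373 274.71938818]
[368.43910939 302.36183337  60.        ]
[368.43910939 302.36183337  60.        ]
```

```bash
python3 -m creep '[[[60,0,3,-50,0,0,0],[60,0,3,-100,0,0,0],[60,0,3,-140,0,0,0],[60,0,3,-164.5,0,0,0],[60,0,3,-164.5,0,0,0]]]' 15
python3 - <<'E'
from h import *
go(330,274.7,43)
snap('wrist','w2');snap('side','s2')
E
```

```text
t: 1.5
ee_pos: [0.3297, 0.2742, 0.0417]
ee_rot: [-1.21, -1.204, 1.212]
wrist_force: [1.1, -0.1, 0.5]
gripper_width: 0.642
t1.50 at [329.7 274.2  41.7] shift [0.3 0.5 1.3] turn [ 0.003 -0.003  0.002] F [ 1.1 -0.1  0.5] w 59.7
```

View pics/w2.png

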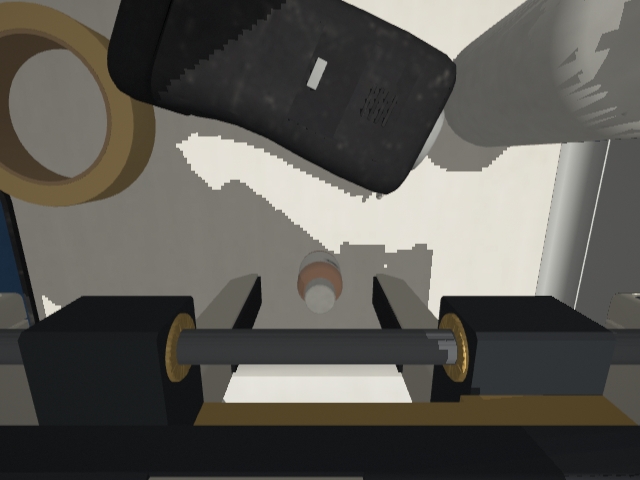

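View pics/s2.png

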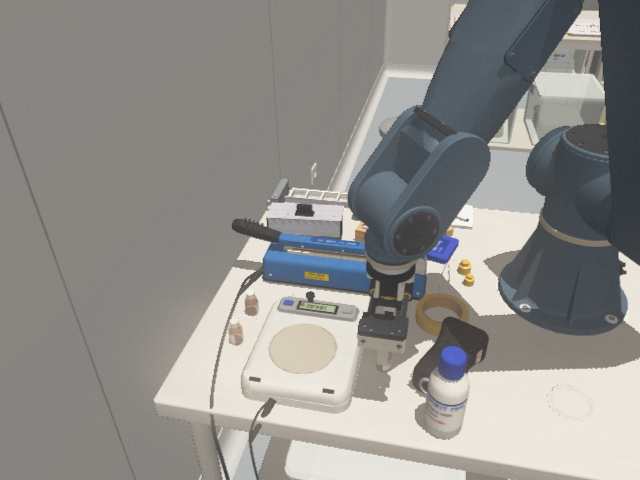

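```bash
python3 -m creep '[[[20,0,0,1.5,0,0,0],[20,0,0,1.5,0,0,0],[20,0,0,1.5,0,0,0],[20,0,0,1.5,0,0,0],[20,0,0,1.5,0,0,0]]]' 15
python3 - <<'E'
from h import *
go(330,274.7,230)
E
```

```text
t: 2.22
ee_pos: [0.3309, 0.2747, 0.0449]
ee_rot: [-1.211, -1.207, 1.209]
wrist_force: [-0.1, 0.3, -0.6]
gripper_width: 0.224
t2.23 at [330.9 274.7  44.9] shift [ -0.9  -0.  185.1] turn [0.001 0.    0.002] F [-0.1  0.3 -0.6] w 20.8
```

Run:
```python
from h import *
snap('wrist','w3')
```

```text
(no output)
```

View pics/w3.png

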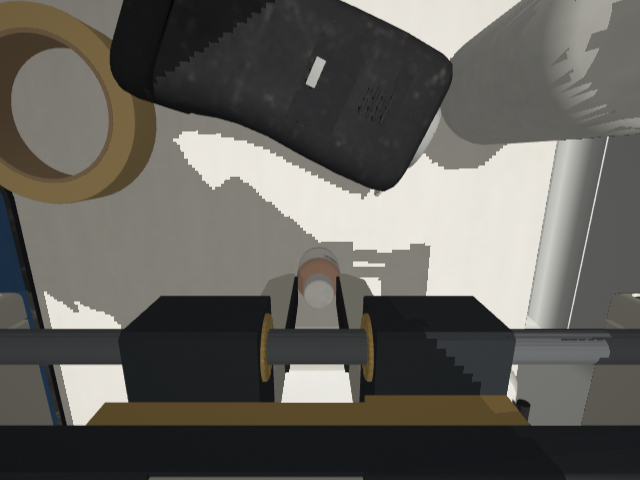

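Run:
```python
from h import *
for n in ['w2','w3']:
    d=load(n); 
    for uv,z in [((320,297),.052),((319,292),.052)]: print(n,uv,ray(d,uv,z)*1000)
    T=d['world_from_camera']; print(T[:3,3])
    for p in [(.3309,.2747,.052),(.3309,.2747,.042),(.3309,.2747,.0),(.3309,.2747+.0104,.0449-.022),(.3309,.2747+.0104,.0449)]: print(proj(d,p).round(1))
a=cv2.imread('pics/w3.png')[220:340,250:390];cv2.imwrite('pics/w3c.png',cv2.resize(a,None,fx=5,fy=5,interpolation=cv2.INTER_CUBIC))
a=cv2.imread('pics/w2.png')[220:340,250:390];cv2.imwrite('pics/w2c.png',cv2.resize(a,None,fx=5,fy=5,interpolation=cv2.INTER_CUBIC))
```

```text
w2 (320, 297) [329.92327774 275.64916181  52.        ]
w2 (319, 292) [327.1558157  275.13234691  52.        ]
[0.26003469 0.27451488 0.21020901]
[318.2 298.8]
[318.1 291.1]
[318.1 266.5]
[335.4 278.7]
[337.5 293.3]
w3 (320, 297) [332.59538444 276.21697032  52.        ]
w3 (319, 292) [329.76584184 275.68967741  52.        ]
[0.26073932 0.27473695 0.2132823 ]
[317.1 294. ]
[317.1 286.7]
[317.1 263. ]
[334.2 274.7]
[336.2 288.7]
```

View pics/w3c.png

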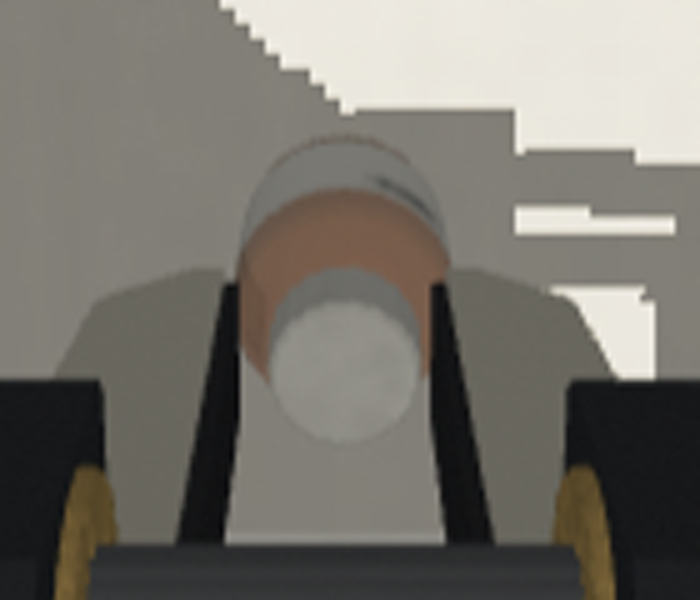

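View pics/w2c.png

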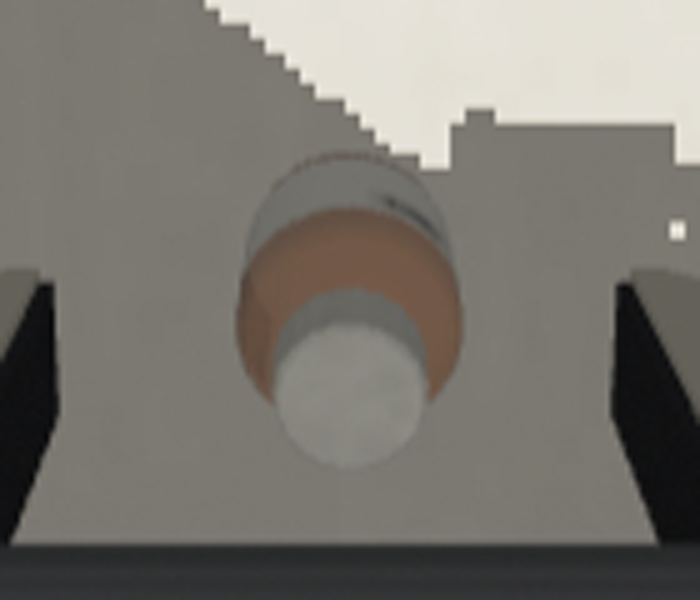

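```bash
python3 -m creep '[[[15,0,0,0,0,0,0],[15,0,0,10,0,0,0],[15,0,0,25,0,0,0],[15,0,0,40,0,0,0],[15,0,0,40,0,0,0]]]' 15
python3 - <<'E'
from h import *
go(330,274.7,230)
snap('wrist','w4')
a=cv2.imread('pics/w4.png')[220:340,250:390];cv2.imwrite('pics/w4c.png',cv2.resize(a,None,fx=5,fy=5,interpolation=cv2.INTER_CUBIC))
E
```

```text
t: 2.9
ee_pos: [0.3314, 0.2751, 0.086]
ee_rot: [-1.212, -1.209, 1.207]
wrist_force: [0.3, 0.5, 0.4]
gripper_width: 0.168
t2.90 at [331.4 275.1  86. ] shift [ -1.4  -0.4 144. ] turn [-0.     0.002  0.002] F [0.3 0.5 0.4] w 15.6
```

View pics/w4c.png

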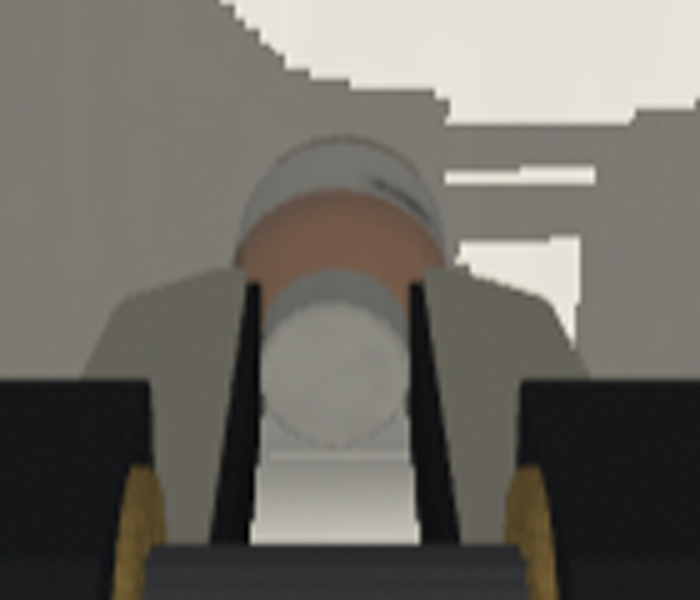

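```bash
python3 -m creep '[[[15,0,0,60,0,0,0],[15,0,0,115,0,0,0],[15,15,-40,130,0,0,0],[15,35,-100,130,0,0,0],[15,50,-160,130,0,0,0]]]' 15
python3 - <<'E'
from h import *
go(500.5,-277.5,215)
snap('side','s4')
E
```

```text
t: 3.58
ee_pos: [0.3813, 0.1133, 0.2151]
ee_rot: [-1.211, -1.209, 1.208]
wrist_force: [0.8, 0.8, -0.1]
gripper_width: 0.169
t3.58 at [381.3 113.3 215.1] shift [ 1.192e+02 -3.908e+02 -1.000e-01] turn [0.001 0.001 0.001] F [ 0.8  0.8 -0.1] w 15.7
```

View pics/s4.png

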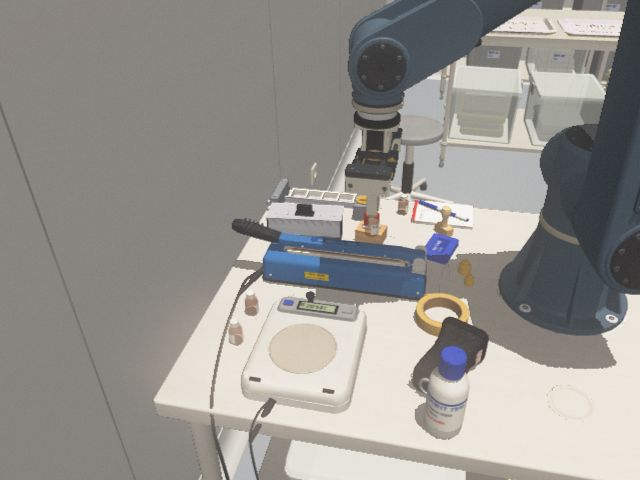

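```bash
python3 -m creep '[[[15,19,-60,0,0,0,0],[15,38,-118,0,0,0,0],[15,57,-176,0,0,0,0],[15,76,-234,0,0,0,0],[15,95,-292,0,0,0,0]]]' 15
python3 -m creep '[[[15,12,-50,0,0,0,0],[15,24,-98,0,0,0,0],[15,24,-98,-20,0,0,0],[15,24,-98,-50,0,0,0],[15,24,-98,-50,0,0,0]]]' 15
python3 - <<'E'
from h import *
go(500.5,-277.5,90)
snap('wrist','w5');snap('top','t5')
E
```

```text
t: 4.25
ee_pos: [0.477, -0.1846, 0.2143]
ee_rot: [-1.214, -1.204, 1.206]
wrist_force: [1.7, 1.0, -0.5]
gripper_width: 0.172
t: 4.88
ee_pos: [0.4998, -0.2818, 0.1619]
ee_rot: [-1.209, -1.202, 1.206]
wrist_force: [0.1, -0.5, -0.0]
gripper_width: 0.167
t4.88 at [ 499.8 -281.8  161.9] shift [  0.7   4.3 -71.9] turn [-0.001 -0.004  0.006] F [ 0.1 -0.5 -0. ] w 15.6
```

View pics/w5.png

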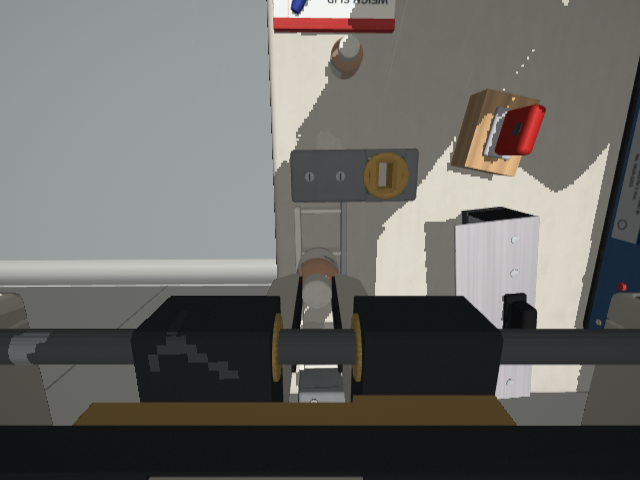

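View pics/t5.png

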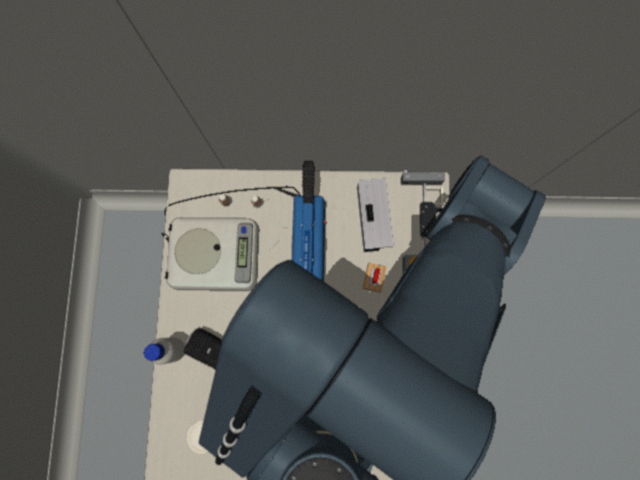

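Run:
```python
from h import *
a=cv2.imread('pics/w5.png')[130:290,270:430];cv2.imwrite('pics/w5c.png',cv2.resize(a,None,fx=5,fy=5,interpolation=cv2.INTER_CUBIC)[:600*5//5+200])
a=cv2.imread('pics/w5.png')[20:180,320:560];cv2.imwrite('pics/w5d.png',cv2.resize(a,None,fx=3.333,fy=3.333,interpolation=cv2.INTER_CUBIC))
d=load('w5');print(d['world_from_camera'].round(3))
print(ray(d,(386.5,175),.048)*1000, 'D',ray(d,(349,47),.052)*1000)
```

```text
[[ 0.005  0.969  0.248  0.43 ]
 [ 1.    -0.005 -0.001 -0.282]
 [ 0.     0.248 -0.969  0.331]
 [ 0.     0.     0.     1.   ]]
[ 445.0381251  -223.21810819   48.        ] D [ 349.87009069 -256.8111972    52.        ]
```

```bash
python3 -c "
import cv2
for n in ['w5c','w5d']:
    print(cv2.imread('pics/%s.png'%n).shape)
a=cv2.imread('pics/w5c.png');cv2.imwrite('pics/w5c.png',cv2.resize(a,(600,600)))"
```

```text
(800, 800, 3)
(533, 800, 3)
```

View pics/w5c.png

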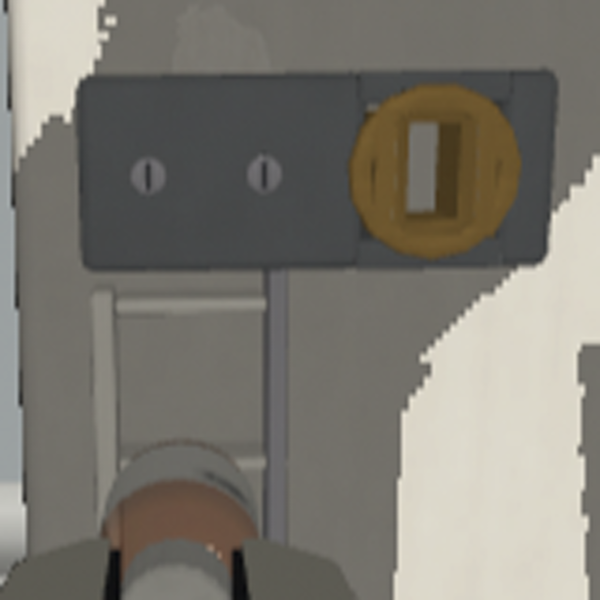

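View pics/w5d.png

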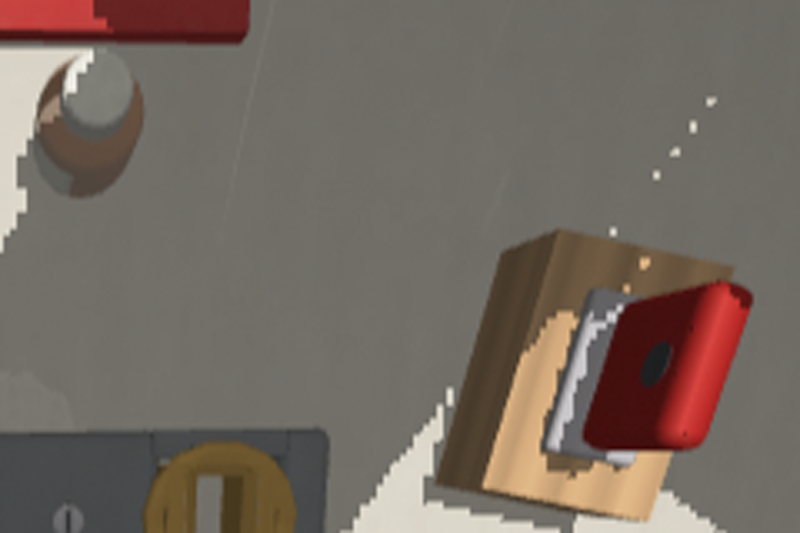

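Run:
```python
from h import *
d=load('w5')
def c(x,y,z,n):
    uv=(270+(x+.5)/3.75-.5,130+(y+.5)/3.75-.5); p=ray(d,uv,z); print(n,np.round(p*1000,1)); return p
c(80,75,.044,'h');c(556,70,.044,'h');c(85,270,.044,'h');c(548,264,.044,'h')
c(436,171,.048,'cyl')
c(287,280,.018,'rail f');c(285,540,.018,'rail f');c(266,290,.018,'rail b');c(265,440,.018,'rail b')
c(190,303,.018,'wall');c(190,463,.018,'wall2');c(106,303,.018,'backwall mid');c(108,463,.018,'backwall mid')
# key stand
def c2(x,y,z,n):
    uv=(320+(x+.5)/3.333-.5,20+(y+.5)/3.333-.5); p=ray(d,uv,z); print(n,np.round(p*1000,1)); return p
c2(483,487,.032,'st');c2(648,520,.032,'st');c2(735,265,.032,'st');c2(558,230,.032,'st')
c2(545,452,.037,'fl');c2(600,290,.037,'fl');c2(632,465,.037,'fl')
```

```text
h [ 424.1 -303.    44. ]
h [ 423.6 -197.3   44. ]
h [ 467.5 -302.9   44. ]
h [ 466.6 -196.1   44. ]
cyl [ 445.2 -223.7   48. ]
rail f [ 473.6 -253.9   18. ]
rail f [ 543.1 -253.3   18. ]
rail b [ 476.1 -259.2   18. ]
rail b [ 515.5 -258.9   18. ]
wall [ 479.4 -278.4   18. ]
wall2 [ 521.6 -278.5   18. ]
backwall mid [ 479.2 -299.7   18. ]
backwall mid [ 521.5 -300.    18. ]
st [ 438.3 -151.7   32. ]
st [ 447.1 -106.9   32. ]
st [384.2 -94.   32. ]
st [ 375.8 -139.5   32. ]
fl [ 429.4 -138.8   37. ]
fl [ 390.5 -129.8   37. ]
fl [ 432.8 -116.    37. ]
```

```bash
python3 -m creep '[[[15,0.7,4,-40,0,0,0.006],[15,0.7,4,-80,0,0,0.006],[15,0.7,4,-105,0,0,0.006],[15,0.7,4,-116,0,0,0.006],[15,0.7,4,-116,0,0,0.006]]]' 15
python3 - <<'E'
from h import *
go(500.5,-277.9,45)
snap('wrist','w6')
E
```

```text
t: 5.6
ee_pos: [0.5022, -0.2787, 0.0493]
ee_rot: [-1.211, -1.209, 1.211]
wrist_force: [-0.4, -0.2, -0.4]
gripper_width: 0.169
t5.60 at [ 502.2 -278.7   49.3] shift [-1.7  0.8 -4.3] turn [ 0.002  0.001 -0.001] F [-0.4 -0.2 -0.4] w 15.8
```

View pics/w6.png

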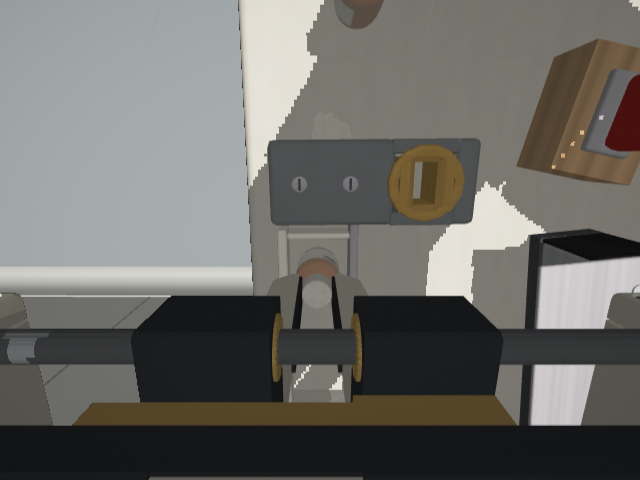

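```bash
python3 -m creep '[[[15,-1,0.5,-2,0,0,0],[15,-1,0.5,-4,0,0,0],[15,-1,0.5,-4,0,0,0],[30,-1,0.5,-4,0,0,0],[45,-1,0.5,-4,0,0,0]]]' 15
python3 - <<'E'
from h import *
go(500.5,-277.9,45)
snap('wrist','w7')
a=cv2.imread('pics/w7.png')[130:330,230:450];cv2.imwrite('pics/w7c.png',cv2.resize(a,None,fx=3,fy=3,interpolation=cv2.INTER_CUBIC))
E
```

```text
t: 6.28
ee_pos: [0.5015, -0.2784, 0.0459]
ee_rot: [-1.212, -1.209, 1.211]
wrist_force: [0.2, 0.4, 0.8]
gripper_width: 0.336
t6.28 at [ 501.5 -278.4   45.9] shift [-1.   0.5 -0.9] turn [ 0.003  0.002 -0.001] F [0.2 0.4 0.8] w 31.2
```

View pics/w7c.png

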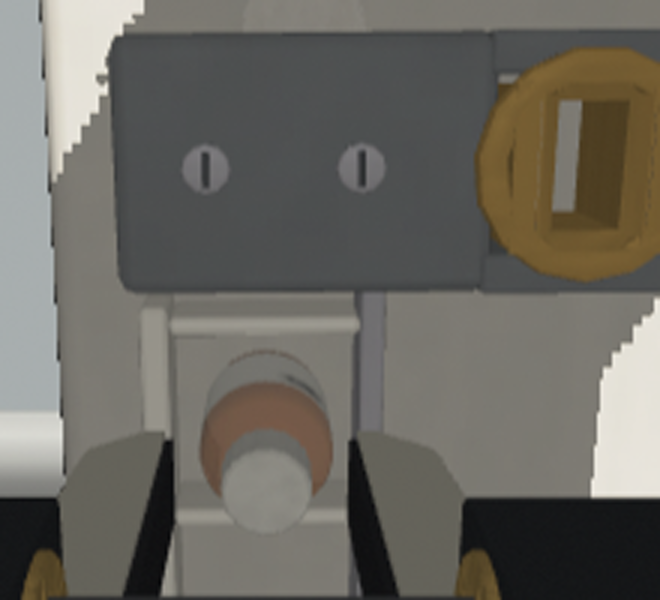

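```bash
python3 -m creep '[[[60,0,0,40,0,0,0],[60,0,0,80,0,0,0],[60,-50,7,90,0,0,0],[60,-100,15,90,0,0,0],[60,-152,22,90,0,0,0]]]' 15
python3 - <<'E'
from h import *
go(349.6,-256.3,44)
snap('wrist','w8')
E
```

```text
t: 6.95
ee_pos: [0.3481, -0.256, 0.1361]
ee_rot: [-1.213, -1.21, 1.212]
wrist_force: [-0.1, -0.2, 0.7]
gripper_width: 0.647
t6.95 at [ 348.1 -256.   136.1] shift [  1.5  -0.3 -92.1] turn [ 0.003  0.002 -0.001] F [-0.1 -0.2  0.7] w 60.2
```

View pics/w8.png

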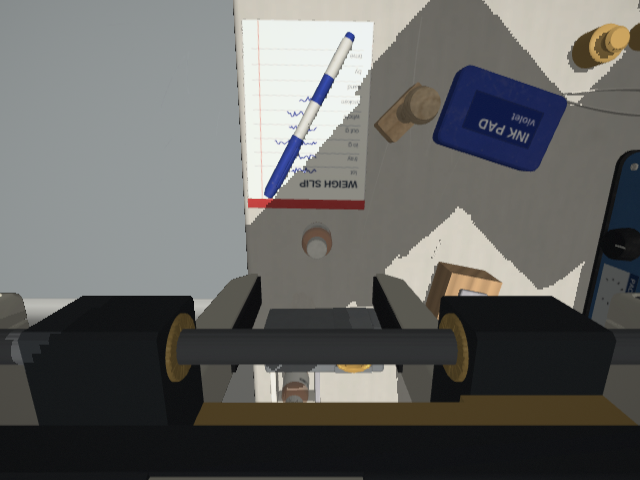

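```bash
python3 - <<'E'
from h import *
d=load('w8'); print(ray(d,(317,249),.052)*1000)
E
python3 -m creep '[[[60,1,-0.5,-50,0,0,0],[60,1,-0.5,-85,0,0,0],[60,1,-0.5,-92,0,0,0],[60,1,-0.5,-92,0,0,0],[30,1,-0.5,-92,0,0,0]]]' 15
python3 -c "
from h import *
go(349.6,-256.3,44)"
```

```text
[ 349.56070651 -256.30810233   52.        ]
t: 7.62
ee_pos: [0.3446, -0.2548, 0.0442]
ee_rot: [-1.209, -1.209, 1.212]
wrist_force: [-0.3, -0.5, -0.9]
gripper_width: 0.579
t7.62 at [ 344.6 -254.8   44.2] shift [ 5.  -1.5 -0.2] turn [ 0.002 -0.001 -0.001] F [-0.3 -0.5 -0.9] w 53.9
```

```bash
python3 -c "
from h import *
go(349.6,-256.3,44)
snap('wrist','w9')
go(349.6,-256.3,44)
print(bot.observe()['joint_velocities'])"
```

```text
t7.62 at [ 344.6 -254.8   44.2] shift [ 5.  -1.5 -0.2] turn [ 0.002 -0.001 -0.001] F [-0.3 -0.5 -0.9] w 53.9
t7.67 at [ 344.6 -254.8   44.2] shift [ 5.  -1.5 -0.2] turn [ 0.002 -0.001 -0.001] F [0.4 0.2 1.1] w 50.7
[-0.00084533  0.00210441  0.00573468  0.00076259 -0.00580518 -0.00081548]
```

View pics/w9.png

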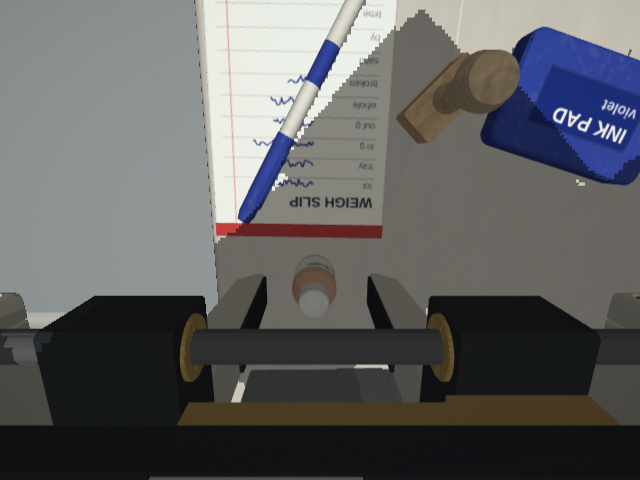

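```bash
python3 -m creep '[[[50,4.8,-1.5,0,0,0,0],[50,4.8,-1.5,0,0,0,0],[40,4.8,-1.5,0,0,0,0],[30,4.8,-1.5,0,0,0,0],[18,4.8,-1.5,0,0,0,0]]]' 15
python3 -c "
from h import *
go(349.6,-256.3,44)"
```

```text
t: 8.3
ee_pos: [0.3493, -0.2562, 0.0441]
ee_rot: [-1.209, -1.209, 1.211]
wrist_force: [-0.4, 0.0, 0.6]
gripper_width: 0.263
t8.30 at [ 349.3 -256.2   44.1] shift [ 0.3 -0.1 -0.1] turn [ 0.002 -0.001 -0.001] F [-0.4  0.   0.6] w 24.5
```

Now finish closing and lift, then over to bay 2 (542.5, −277.9).

```bash
python3 -m creep '[[[15,0,0,0,0,0,0],[15,0,0,0,0,0,0],[15,0,0,20,0,0,0],[15,0,0,60,0,0,0],[15,0,0,100,0,0,0]]]' 15
python3 -m creep '[[[15,50,-6,5,0,0,0],[15,100,-11,5,0,0,0],[15,150,-17,5,0,0,0],[15,193,-22,5,0,0,0],[15,193,-22,5,0,0,0]]]' 15
python3 -c "
from h import *
go(542.5,-277.9,45)
snap('wrist','w10')"
```

```text
t: 8.93
ee_pos: [0.3491, -0.256, 0.1452]
ee_rot: [-1.208, -1.208, 1.211]
wrist_force: [0.5, -0.7, -0.4]
gripper_width: 0.174
t: 9.55
ee_pos: [0.5438, -0.2779, 0.1495]
ee_rot: [-1.208, -1.21, 1.212]
wrist_force: [-0.1, 0.8, -0.4]
gripper_width: 0.169
t9.55 at [ 543.8 -277.9  149.5] shift [  -1.3   -0.  -104.5] turn [ 0.001 -0.001 -0.002] F [-0.1  0.8 -0.4] w 15.7
```

View pics/w10.png

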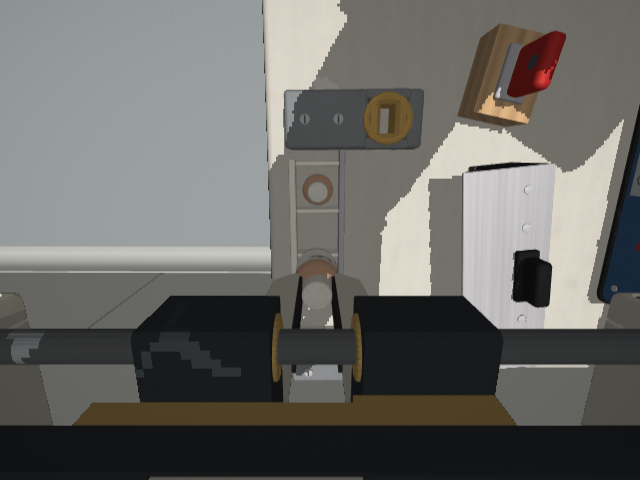

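```bash
python3 -m creep '[[[15,-1.2,0,-50,0,0,0],[15,-1.2,0,-92,0,0,0],[15,-1.2,0,-102,0,0,0],[15,-1.2,0,-104,0,0,0],[15,-1.2,0,-104,0,0,0]]]' 15
python3 -c "
from h import *
go(542.5,-277.9,45)"
```

```text
t: 10.22
ee_pos: [0.5417, -0.2782, 0.047]
ee_rot: [-1.209, -1.209, 1.212]
wrist_force: [-0.4, 0.2, 0.2]
gripper_width: 0.17
t10.22 at [ 541.7 -278.2   47. ] shift [ 0.8  0.3 -2. ] turn [ 0.002 -0.    -0.002] F [-0.4  0.2  0.2] w 15.8
```

```bash
python3 -m creep '[[[15,0.5,0.2,-2,0,0,0],[15,0.5,0.2,-2,0,0,0],[30,0.5,0.2,-2,0,0,0],[45,0.5,0.2,-2,0,0,0],[50,0.5,0.2,-2,0,0,0]]]' 15
python3 -c "
from h import *
go(542.5,-277.9,45)
snap('wrist','w11')"
```

```text
t: 10.85
ee_pos: [0.5423, -0.278, 0.045]
ee_rot: [-1.209, -1.209, 1.212]
wrist_force: [0.2, 0.3, -0.4]
gripper_width: 0.445
t10.85 at [ 542.3 -278.    45. ] shift [ 0.2  0.1 -0. ] turn [ 0.002 -0.    -0.002] F [ 0.2  0.3 -0.4] w 41.4
```

View pics/w11.png

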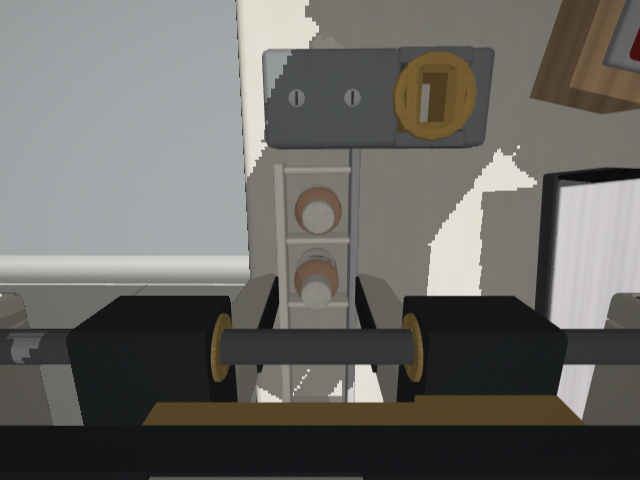

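```bash
python3 -m creep '[[[60,0,0,60,0,0,0],[60,0,0,120,0,0,0],[60,5,35,150,0,0,0],[60,12,95,150,0,0,0],[60,20,155,150,0,0,0]]]' 15
python3 -m creep '[[[60,8,60,0,0,0,0],[60,16,120,0,0,0,0],[60,24,180,0,0,0,0],[60,32,240,0,0,0,0],[60,40,300,0,0,0,0]]]' 15
python3 -c "
from h import *
go(602.5,181.7,44)
snap('wrist','w12')"
```

```text
t: 11.52
ee_pos: [0.5623, -0.1216, 0.1956]
ee_rot: [-1.211, -1.209, 1.211]
wrist_force: [0.2, 0.1, 0.8]
gripper_width: 0.647
t: 12.15
ee_pos: [0.6023, 0.1804, 0.1956]
ee_rot: [-1.211, -1.209, 1.211]
wrist_force: [1.4, 0.2, -0.4]
gripper_width: 0.645
t12.15 at [602.3 180.4 195.6] shift [   0.2    1.3 -151.6] turn [ 0.002  0.001 -0.001] F [ 1.4  0.2 -0.4] w 60.0
```

View pics/w12.png

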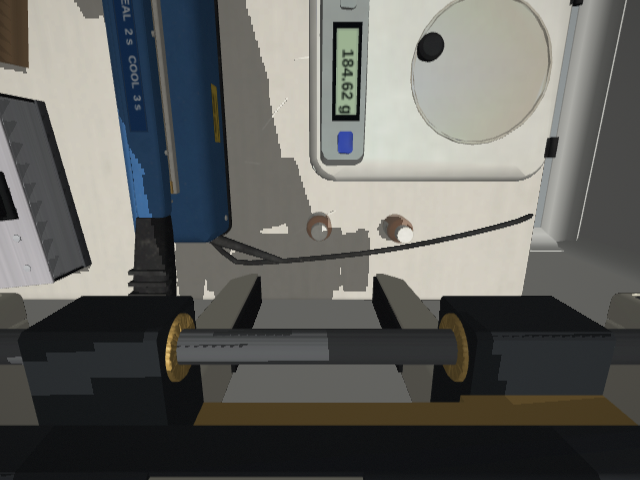

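Run:
```python
from h import *
d=load('w12')
print('B',ray(d,(319,230),.052)*1000,'A',ray(d,(404.5,235),.052)*1000)
for z in (.03,.06): print('bal',ray(d,(400,181),z)*1000)
for z in (.08,.122): print('sealer',ray(d,(230,200),z)*1000, ray(d,(172,240),z)*1000)
t=load('top0')
for z in (.13,): print('knob',ray(t,(217,246),z)*1000, 'panedge',ray(t,(197,228),z)*1000)
```

```text
B [601.4293728  182.14688027  52.        ] A [606.23321144 264.900088    52.        ]
bal [556.31787972 262.61879027  30.        ]
bal [554.1368997  255.23235212  60.        ]
sealer [568.97628787 105.51198778  80.        ] [604.50487384  51.8103125   80.        ]
sealer [563.51289134 116.58839615 122.        ] [593.78628841  70.82997107 122.        ]
knob [465.57043071 250.7427663  130.        ] panedge [507.3992911 300.1504303 130.       ]
```

```bash
python3 -m creep '[[[60,-0.5,1.6,-55,0,0,0],[60,-0.5,1.6,-110,0,0,0],[60,-0.5,1.6,-140,0,0,0],[60,-0.5,1.6,-151.5,0,0,0],[60,-0.5,1.6,-151.5,0,0,0]]]' 15
python3 -c "
from h import *
go(602,182,44)
snap('wrist','w13')"
```

```text
t: 12.82
ee_pos: [0.6019, 0.1882, 0.0442]
ee_rot: [-1.208, -1.213, 1.211]
wrist_force: [-0.1, -0.7, 0.3]
gripper_width: 0.647
t12.82 at [601.9 188.2  44.2] shift [ 0.1 -6.2 -0.2] turn [-0.     0.001 -0.004] F [-0.1 -0.7  0.3] w 60.2
```

View pics/w13.png

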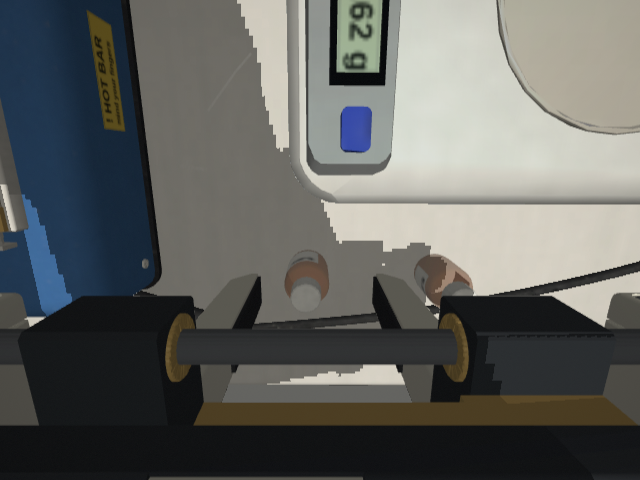

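```bash
python3 -m creep '[[[60,0,-6.2,0,0,0,0],[60,0,-6.2,0,0,0,0],[50,0,-6.2,0,0,0,0],[40,0,-6.2,0,0,0,0],[30,0,-6.2,0,0,0,0]]]' 15
python3 -c "
from h import *
go(602,182,44)"
python3 -m creep '[[[20,0,0,0,0,0,0],[15,0,0,0,0,0,0],[15,0,0,0,0,0,0],[15,0,0,20,0,0,0],[15,0,0,50,0,0,0]]]' 15
python3 -c "
from h import *
go(602,182,44)
snap('wrist','w14')"
```

```text
t: 13.5
ee_pos: [0.6024, 0.1822, 0.0451]
ee_rot: [-1.209, -1.214, 1.211]
wrist_force: [-0.3, -0.3, 0.1]
gripper_width: 0.374
t13.50 at [602.4 182.2  45.1] shift [-0.4 -0.2 -1.1] turn [-0.001  0.003 -0.004] F [-0.3 -0.3  0.1] w 34.8
t: 14.12
ee_pos: [0.6022, 0.1822, 0.0962]
ee_rot: [-1.208, -1.214, 1.211]
wrist_force: [0.7, -0.1, 0.1]
gripper_width: 0.169
t14.12 at [602.2 182.2  96.2] shift [ -0.2  -0.2 -52.2] turn [-0.     0.002 -0.004] F [ 0.7 -0.1  0.1] w 15.7
```

View pics/w14.png

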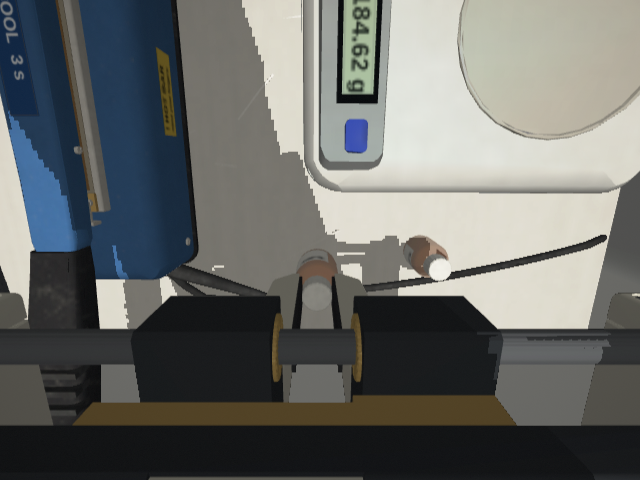

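```bash
python3 -m creep '[[[15,0,0,60,0,0,0],[15,0,0,115,0,0,0],[15,-1,-30,120,0,0,0],[15,-3,-85,120,0,0,0],[15,-6,-145,120,0,0,0]]]' 15
python3 -m creep '[[[15,-3,-60,0,0,0,0],[15,-6,-120,0,0,0,0],[15,-9,-180,0,0,0,0],[15,-12,-240,0,0,0,0],[15,-12,-290,0,0,0,0]]]' 15
python3 -c "
from h import *
go(584.6,-277.8,150)"
```

```text
t: 14.8
ee_pos: [0.5982, 0.0366, 0.2224]
ee_rot: [-1.213, -1.221, 1.207]
wrist_force: [0.5, -0.6, -0.5]
gripper_width: 0.168
t: 15.42
ee_pos: [0.5858, -0.2558, 0.2237]
ee_rot: [-1.214, -1.221, 1.207]
wrist_force: [0.9, 0.6, 0.6]
gripper_width: 0.168
t15.43 at [ 585.8 -255.8  223.7] shift [ -1.2 -22.  -73.7] turn [-0.001  0.011 -0.004] F [0.9 0.6 0.6] w 15.7
```

```bash
python3 -m creep '[[[15,-1,-18,0,0,0.01,0],[15,-1,-20,-20,0,0.01,0],[15,-1,-20,-60,0,0.01,0],[15,-1,-20,-110,0,0.01,0],[15,-1,-20,-110,0,0.01,0]]]' 15
python3 -c "
from h import *
go(584.6,-277.8,45.5)
snap('wrist','w15')"
```

```text
t: 16.05
ee_pos: [0.5833, -0.274, 0.1113]
ee_rot: [-1.2, -1.212, 1.212]
wrist_force: [0.0, 0.5, 0.9]
gripper_width: 0.17
t16.05 at [ 583.3 -274.   111.3] shift [  1.3  -3.8 -65.8] turn [-0.004 -0.005 -0.005] F [0.  0.5 0.9] w 15.8
```

View pics/w15.png

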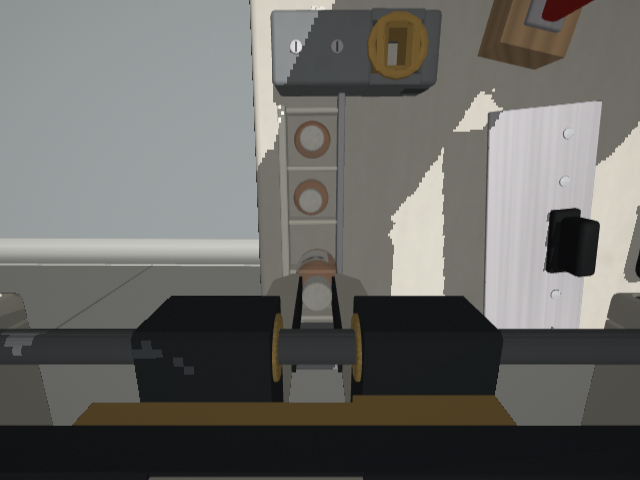

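```bash
python3 -m creep '[[[15,1,-3.8,0,0,0,0],[15,1,-3.8,-35,0,0,0],[15,1,-3.8,-58,0,0,0],[15,1,-3.8,-64,0,0,0],[15,1,-3.8,-64,0,0,0]]]' 15
python3 -c "
from h import *
go(584.6,-277.8,45.5)"
```

```text
t: 16.73
ee_pos: [0.5865, -0.2792, 0.0516]
ee_rot: [-1.207, -1.214, 1.212]
wrist_force: [0.1, 1.0, 0.1]
gripper_width: 0.165
t16.73 at [ 586.5 -279.2   51.6] shift [-1.9  1.4 -6.1] turn [-0.001  0.001 -0.005] F [0.1 1.  0.1] w 15.3
```

```bash
python3 -m creep '[[[15,-1.9,1.4,-3,0,0,0],[15,-1.9,1.4,-6,0,0,0],[15,-1.9,1.4,-6,0,0,0],[15,-1.9,1.4,-6,0,0,0],[15,-1.9,1.4,-6,0,0,0]]]' 15
python3 -c "
from h import *
go(584.6,-277.8,45.5)
snap('wrist','w16')"
```

```text
t: 17.35
ee_pos: [0.5846, -0.2778, 0.0456]
ee_rot: [-1.207, -1.214, 1.212]
wrist_force: [-0.6, -0.1, -0.6]
gripper_width: 0.169
t17.35 at [ 584.6 -277.8   45.6] shift [-0.   0.  -0.1] turn [-0.001  0.001 -0.005] F [-0.6 -0.1 -0.6] w 15.7
```

View pics/w16.png

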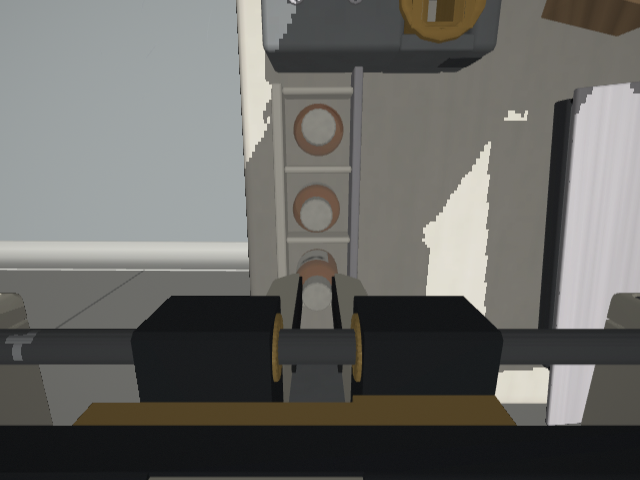

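Release, rise, go to A (606, 264.5).

```bash
python3 -m creep '[[[25,0,0,0,0,0,0],[40,0,0,0,0,0,0],[55,0,0,0,0,0,0],[60,0,0,0,0,0,0],[60,0,0,10,0,0,0]]]' 15
python3 -m creep '[[[60,0,0,50,0,0,0],[60,0,0,105,0,0,0],[60,1,35,145,0,0,0],[60,3,95,145,0,0,0],[60,6,155,145,0,0,0]]]' 15
python3 -c "
from h import *
go(606,264.5,195)
snap('wrist','w17')"
```

```text
t: 18.02
ee_pos: [0.5842, -0.2776, 0.0554]
ee_rot: [-1.205, -1.214, 1.212]
wrist_force: [0.1, 0.2, -0.4]
gripper_width: 0.629
t: 18.65
ee_pos: [0.5902, -0.1212, 0.2017]
ee_rot: [-1.207, -1.214, 1.211]
wrist_force: [0.5, 0.6, -0.8]
gripper_width: 0.647
t18.65 at [ 590.2 -121.2  201.7] shift [ 15.8 385.7  -6.7] turn [-0.001  0.002 -0.004] F [ 0.5  0.6 -0.8] w 60.1
```

View pics/w17.png

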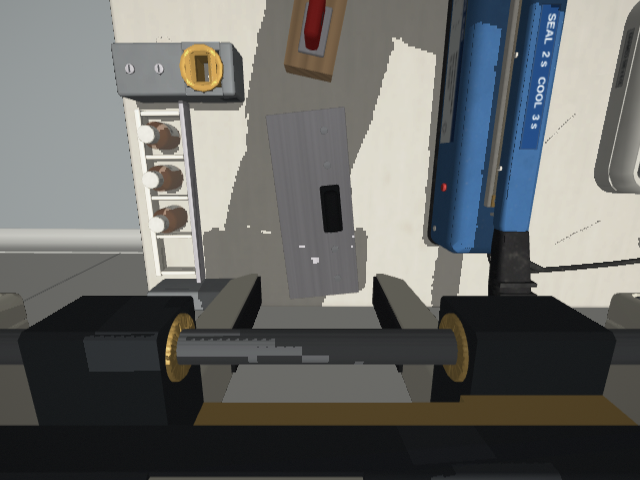

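```bash
python3 -m creep '[[[60,3,60,0,0,0,0],[60,6,120,0,0,0,0],[60,9,180,0,0,0,0],[60,12,240,0,0,0,0],[60,15,300,0,0,0,0]]]' 15
python3 -m creep '[[[60,1,50,0,0,0,0],[60,1,82,0,0,0,0],[60,1,82,-30,0,0,0],[60,1,82,-60,0,0,0],[60,1,82,-60,0,0,0]]]' 15
python3 -c "
from h import *
go(606,264.5,44)
snap('wrist','w18')"
```

```text
t: 19.32
ee_pos: [0.6051, 0.1872, 0.2024]
ee_rot: [-1.204, -1.218, 1.211]
wrist_force: [0.7, -0.1, 0.4]
gripper_width: 0.646
t: 19.95
ee_pos: [0.6051, 0.2689, 0.1411]
ee_rot: [-1.202, -1.215, 1.214]
wrist_force: [0.3, -0.6, 1.2]
gripper_width: 0.647
t19.95 at [605.1 268.9 141.1] shift [  0.9  -4.4 -97.1] turn [-0.003 -0.002 -0.008] F [ 0.3 -0.6  1.2] w 60.2
```

View pics/w18.png

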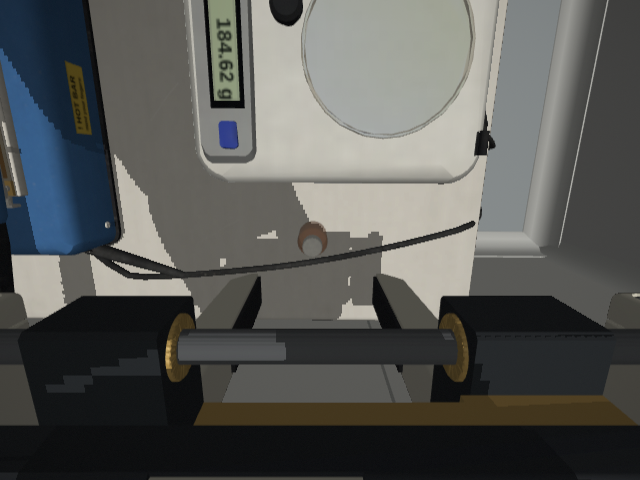

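```bash
python3 -c "
from h import *
d=load('w18');print(ray(d,(312,246.5),.052)*1000)
go(606,264.5,44)"
python3 -m creep '[[[60,0,-4,-40,0,0,0],[60,0,-4,-80,0,0,0],[60,0,-4,-96,0,0,0],[60,0,-4,-96,0,0,0],[60,0,-4,-96,0,0,0]]]' 15
python3 -c "
from h import *
go(606,264.5,44)
snap('wrist','w19')"
```

```text
[605.54969091 265.10548251  52.        ]
t20.00 at [606.  269.1 142.8] shift [ -0.   -4.6 -98.8] turn [-0.004  0.001 -0.008] F [0.7 0.3 0.5] w 60.0
t: 20.62
ee_pos: [0.6072, 0.2655, 0.0489]
ee_rot: [-1.205, -1.22, 1.21]
wrist_force: [-0.0, -0.4, 0.5]
gripper_width: 0.644
t20.62 at [607.2 265.5  48.9] shift [-1.2 -1.  -4.9] turn [-0.005  0.004 -0.008] F [-0.  -0.4  0.5] w 59.8
```

View pics/w19.png

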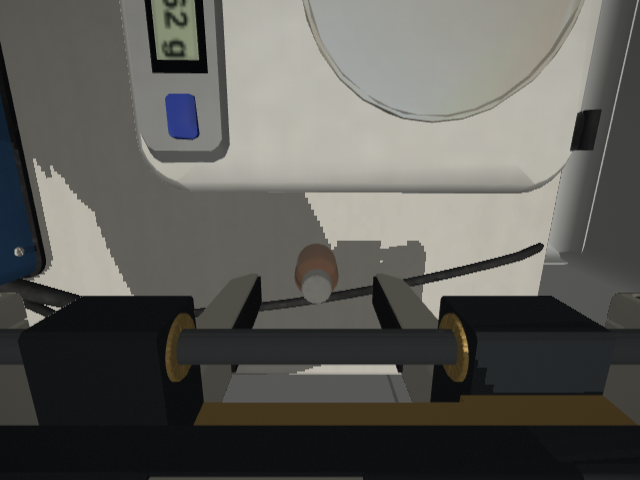

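```bash
python3 -m creep '[[[60,-1.3,-0.5,-4.5,0,0,0],[60,-1.3,-0.5,-4.5,0,0,0],[50,-1.3,-0.5,-4.5,0,0,0],[40,-1.3,-0.5,-4.5,0,0,0],[30,-1.3,-0.5,-4.5,0,0,0]]]' 15
python3 -c "
from h import *
go(605.8,265,44)"
python3 -m creep '[[[20,0,0,0,0,0,0],[15,0,0,0,0,0,0],[15,0,0,0,0,0,0],[15,0,0,20,0,0,0],[15,0,0,50,0,0,0]]]' 15
python3 -c "
from h import *
go(605.8,265,44)
snap('wrist','w20')"
```

```text
t: 21.3
ee_pos: [0.6058, 0.265, 0.0443]
ee_rot: [-1.205, -1.22, 1.21]
wrist_force: [0.4, -0.5, 0.1]
gripper_width: 0.372
t21.30 at [605.8 265.   44.3] shift [-0.  -0.  -0.3] turn [-0.005  0.004 -0.008] F [ 0.4 -0.5  0.1] w 34.6
t: 21.92
ee_pos: [0.6056, 0.2649, 0.0955]
ee_rot: [-1.204, -1.219, 1.211]
wrist_force: [-0.1, 1.0, -0.5]
gripper_width: 0.169
t21.93 at [605.6 264.9  95.5] shift [  0.2   0.1 -51.5] turn [-0.004  0.003 -0.008] F [-0.1  1.  -0.5] w 15.7
```

View pics/w20.png

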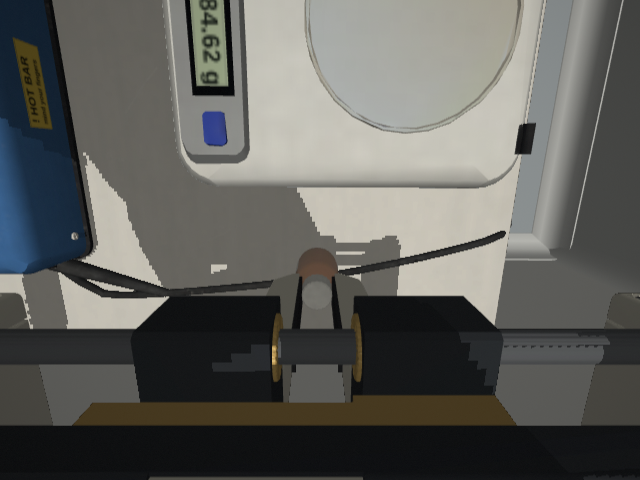

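```bash
python3 -m creep '[[[15,0,0,60,0,0,0],[15,0,0,115,0,0,0],[15,1,-30,120,0,0,-0.008],[15,3,-85,120,0,0,-0.008],[15,6,-145,120,0,0,-0.008]]]' 15
python3 -m creep '[[[15,3,-60,0,0,0,0],[15,6,-120,0,0,0,0],[15,9,-180,0,0,0,0],[15,12,-240,0,0,0,0],[15,12,-300,0,0,0,0]]]' 15
python3 -m creep '[[[15,1,-50,0,0,0,0],[15,1,-88,0,0,0,0],[15,1,-94,-20,0,0,0],[15,1,-94,-80,0,0,0],[15,1,-94,-80,0,0,0]]]' 15
python3 -c "
from h import *
go(626.7,-277.6,45.3)"
```

```text
t: 22.6
ee_pos: [0.6136, 0.1196, 0.2216]
ee_rot: [-1.212, -1.221, 1.2]
wrist_force: [0.7, 0.2, -0.1]
gripper_width: 0.168
t: 23.22
ee_pos: [0.6256, -0.1824, 0.2228]
ee_rot: [-1.213, -1.222, 1.2]
wrist_force: [1.5, 0.1, -0.7]
gripper_width: 0.171
t: 23.85
ee_pos: [0.6243, -0.2743, 0.1386]
ee_rot: [-1.204, -1.219, 1.201]
wrist_force: [-0.0, 0.6, 0.5]
gripper_width: 0.165
t23.85 at [ 624.3 -274.3  138.6] shift [  2.4  -3.3 -93.3] turn [-0.01   0.004 -0.002] F [-0.   0.6  0.5] w 15.3
```

```bash
python3 -m creep '[[[15,2,-3.3,0,-0.01,0.004,0],[15,2,-3.3,-30,-0.01,0.004,0],[15,2,-3.3,-60,-0.01,0.004,0],[15,2,-3.3,-75,-0.01,0.004,0],[15,2,-3.3,-75,-0.01,0.004,0]]]' 15
python3 -c "
from h import *
go(626.7,-277.6,45.3)
snap('wrist','w21')"
```

```text
t: 24.48
ee_pos: [0.6267, -0.2775, 0.0642]
ee_rot: [-1.209, -1.211, 1.21]
wrist_force: [0.8, 1.0, 0.7]
gripper_width: 0.174
t24.48 at [ 626.7 -277.5   64.2] shift [  0.   -0.1 -18.9] turn [-0.     0.001 -0.002] F [0.8 1.  0.7] w 16.2
```

View pics/w21.png

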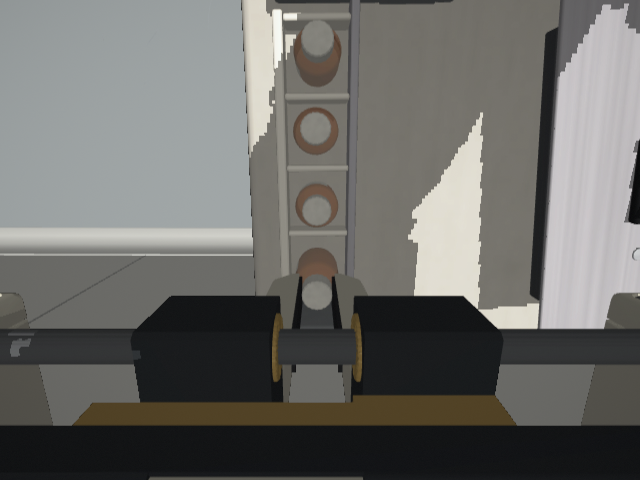

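```bash
python3 -m creep '[[[15,0,0,-10,0,0,0],[15,0,0,-16,0,0,0],[15,0,0,-18.5,0,0,0],[15,0,0,-18.5,0,0,0],[15,0,0,-18.5,0,0,0]]]' 15
python3 -c "
from h import *
go(626.7,-277.6,45.3)"
python3 -m creep '[[[25,0,0,0,0,0,0],[40,0,0,0,0,0,0],[55,0,0,0,0,0,0],[60,0,0,0,0,0,0],[60,0,0,10,0,0,0]]]' 15
python3 -c "
from h import *
go(626.7,-277.6,45.3)"
```

```text
t: 25.15
ee_pos: [0.6271, -0.2778, 0.0467]
ee_rot: [-1.21, -1.212, 1.21]
wrist_force: [0.1, 0.3, -0.8]
gripper_width: 0.167
t25.15 at [ 627.1 -277.8   46.7] shift [-0.4  0.2 -1.4] turn [ 0.001  0.002 -0.002] F [ 0.1  0.3 -0.8] w 15.6
t: 25.78
ee_pos: [0.6267, -0.2776, 0.0563]
ee_rot: [-1.209, -1.211, 1.21]
wrist_force: [0.2, -0.2, -0.2]
gripper_width: 0.629
t25.77 at [ 626.7 -277.6   56.3] shift [ -0.  -0. -11.] turn [-0.     0.001 -0.002] F [ 0.2 -0.2 -0.2] w 58.5
```

```bash
python3 -m creep '[[[60,0,0,60,0,0,0],[60,-5,30,110,0,0,0],[60,-20,85,150,0,0,0],[60,-30,130,150,0,0,0],[60,-30,130,150,0,0,0]]]' 15
python3 -c "
from h import *
snap('wrist','w22')
go(626.7,-277.6,45.3)"
```

```text
t: 26.4
ee_pos: [0.5966, -0.1449, 0.2082]
ee_rot: [-1.209, -1.215, 1.212]
wrist_force: [0.0, -0.4, -0.1]
gripper_width: 0.647
t26.45 at [ 596.8 -146.6  207.6] shift [  29.9 -131.  -162.3] turn [ 0.     0.002 -0.004] F [ 1.1 -0.3 -0.5] w 60.0
```

View pics/w22.png

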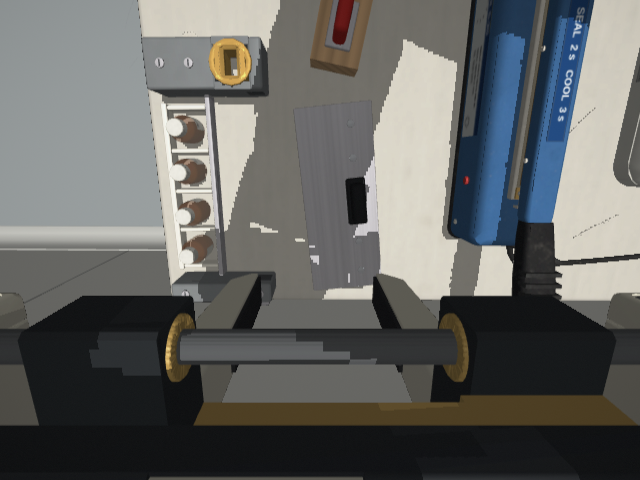

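Run:
```python
import cv2
a=cv2.imread('pics/w22.png')[90:300,280:390];cv2.imwrite('pics/w22c.png',cv2.resize(a,None,fx=2.8,fy=2.8,interpolation=cv2.INTER_CUBIC))
```

```text
(no output)
```

View pics/w22c.png

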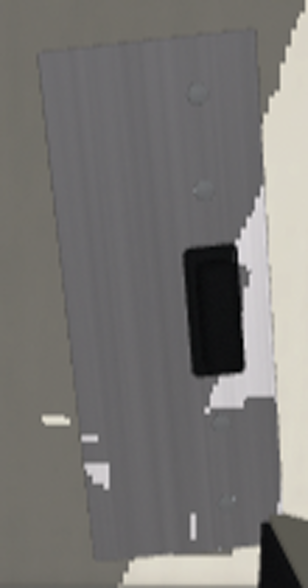

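Run:
```python
from h import *
d=load('w22')
def c(x,y,z,n):
    p=ray(d,(280+(x+.5)/2.8-.5,90+(y+.5)/2.8-.5),z)*1000; print(n,p.round(1)); return p
a=c(40,53,.059,'lip near');b=c(93,560,.059,'lip far')
e=c(255,30,.059,'front near');f=c(281,543,.059,'front far')
print(np.linalg.norm(a-b),np.linalg.norm(a-e),np.linalg.norm(e-f),np.arctan2((b-a)[1],(b-a)[0]),np.arctan2((f-e)[1],(f-e)[0]),np.arctan2(-(e-a)[0],(e-a)[1]))
print('ctr',(a+b+e+f)/4)
for x,y in [(184,250),(236,243),(245,372),(194,377)]: c(x,y,.085,'g')
```

```text
lip near [ 485.9 -166.2   59. ]
lip far [ 660.2 -148.7   59. ]
front near [478.7 -97.7  59. ]
front far [653.1 -79.9  59. ]
175.16206833767913 68.8678548921057 175.32694245817012 0.09970226095476654 0.10136476877360737 0.10494329105538294
ctr [ 569.48841879 -123.12851378   59.        ]
g [ 546.  -120.6   85. ]
g [ 543.7 -104.6   85. ]
g [ 584.3 -100.    85. ]
g [ 586.  -116.3   85. ]
```

```bash
python3 -m creep '[[[60,-29.5,38,-10,0,0,0.105],[60,-29.5,38,-40,0,0,0.105],[60,-29.5,38,-80,0,0,0.105],[60,-29.5,38,-80,0,0,0.105],[60,-29.5,38,-80,0,0,0.105]]]' 30
python3 -c "
from h import *
go(567.5,-108.4,84,np.pi/2+.101)
snap('wrist','w23')
"
```

```text
t: 27.08
ee_pos: [0.5682, -0.1095, 0.1289]
ee_rot: [-1.159, -1.291, 1.288]
wrist_force: [0.1, -0.3, 0.5]
gripper_width: 0.645
t27.07 at [ 568.2 -109.5  128.9] shift [ -0.7   1.1 -44.9] turn [ 0.001  0.003 -0.007] F [ 0.1 -0.3  0.5] w 60.0
```

View pics/w23.png

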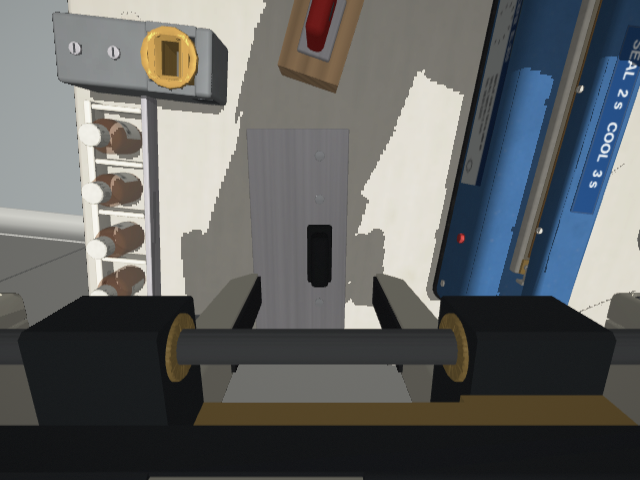

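```bash
python3 -c "
from h import *
d=load('w23')
print(proj(d,(.5675,-.1084,.085)),ray(d,(320,258),.085)*1000,ray(d,(320,225),.085)*1000,ray(d,(320,286),.085)*1000)
print(ray(d,(249,128.5),.059)*1000,ray(d,(349,128.5),.059)*1000)"
python3 -m creep '[[[60,-0.7,0.6,-20,0,0,-0.007],[60,-0.7,0.6,-44,0,0,-0.007],[60,-0.7,0.6,-44,0,0,-0.007],[60,-0.7,0.6,-44,0,0,-0.007],[50,-0.7,0.6,-44,0,0,-0.007]]]' 30
python3 -c "
from h import *
go(567.5,-108.4,84,np.pi/2+.101)
snap('wrist','w24')
"
```

```text
[318.7177457  262.55521238] [ 564.21409662 -107.89900419   85.        ] [ 541.77325579 -110.40864059   85.        ] [ 584.21362859 -105.66238776   85.        ]
[ 485.70324232 -165.16380433   59.        ] [478.31380874 -97.38853995  59.        ]
t: 27.75
ee_pos: [0.5683, -0.109, 0.0865]
ee_rot: [-1.165, -1.287, 1.282]
wrist_force: [-0.1, -0.5, -0.6]
gripper_width: 0.58
t27.75 at [ 568.3 -109.    86.5] shift [-0.8  0.6 -2.5] turn [ 0.001  0.006 -0.   ] F [-0.1 -0.5 -0.6] w 53.9
```

View pics/w24.png

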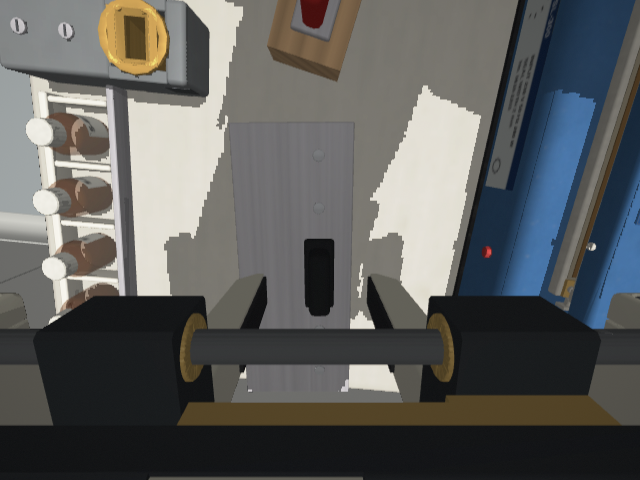

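```bash
python3 -m creep '[[[50,-0.8,0.6,-2.5,0,0,0],[30,-0.8,0.6,-2.5,0,0,0],[15,-0.8,0.6,-2.5,0,0,0],[5,-0.8,0.6,-2.5,0,0,0],[5,-0.8,0.6,-2.5,0,0,0]]]' 30
python3 -m creep '[[[5,0,0,0,0,0,0],[5,0,0,0,0,0,0],[5,0,0,0,0,0,0],[5,0,0,3,0,0,0],[5,0,0,3,0,0,0]]]' 30
python3 -c "
from h import *
go(567.5,-108.4,84,np.pi/2+.101)
snap('wrist','w25')
"
```

```text
t: 28.42
ee_pos: [0.5674, -0.1084, 0.0837]
ee_rot: [-1.165, -1.287, 1.282]
wrist_force: [0.5, 0.2, 0.1]
gripper_width: 0.158
t: 29.05
ee_pos: [0.5674, -0.1085, 0.0869]
ee_rot: [-1.165, -1.287, 1.282]
wrist_force: [-1.0, -0.4, -0.2]
gripper_width: 0.053
t29.05 at [ 567.4 -108.5   86.9] shift [ 0.1  0.1 -2.9] turn [ 0.002  0.006 -0.   ] F [-1.  -0.4 -0.2] w 4.9
```

View pics/w25.png

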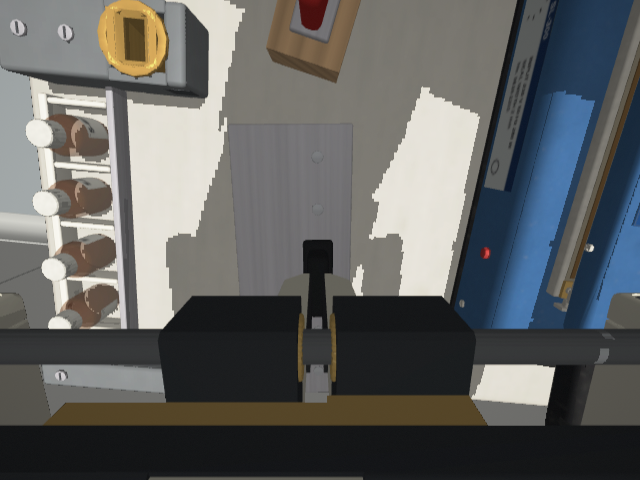

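```bash
python3 -m creep '[[[0,0,0,-3,0,0,0],[0,0,0,-3,0,0,0],[0,0,0,-3,0,0,0],[0,0,0,0,0,0,0],[0,0,0,10,0,0,0]]]' 40
python3 -c "
from h import *
go(567.5,-108.4,84,np.pi/2+.101)
snap('wrist','w26');snap('side','s26')
"
```

```text
t: 29.72
ee_pos: [0.5669, -0.1083, 0.0964]
ee_rot: [-1.164, -1.286, 1.282]
wrist_force: [-0.1, 0.3, 0.6]
gripper_width: 0.005
t29.73 at [ 566.9 -108.3   96.4] shift [  0.6  -0.1 -12.4] turn [ 0.001  0.004 -0.   ] F [-0.1  0.3  0.6] w 0.5
```

View pics/w26.png

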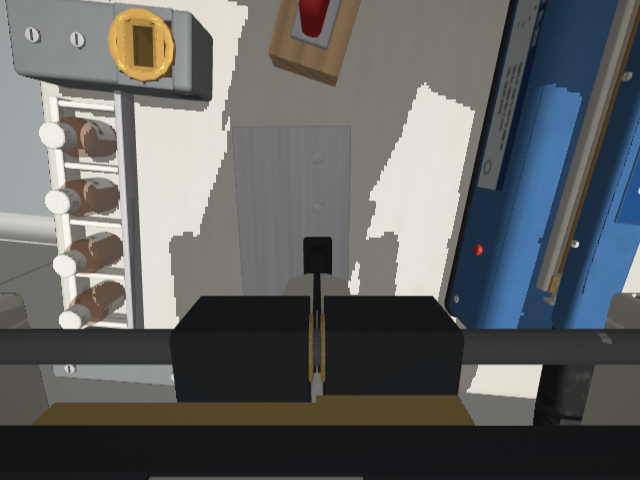

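View pics/s26.png

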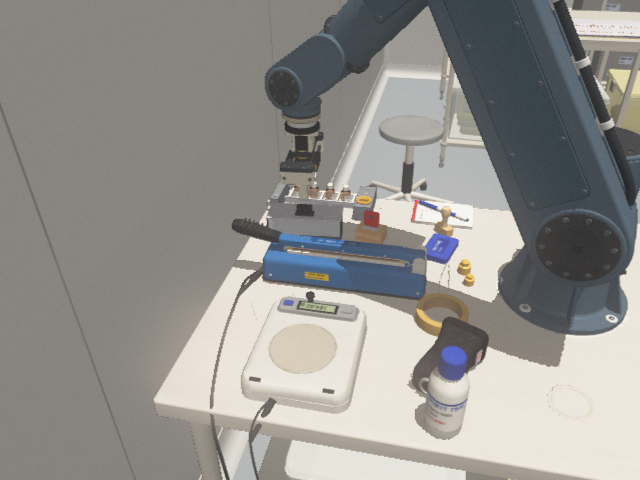

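Run:
```python
import cv2
a=cv2.imread('pics/w26.png')[200:320,240:400];cv2.imwrite('pics/w26c.png',cv2.resize(a,None,fx=5,fy=5,interpolation=cv2.INTER_CUBIC))
a=cv2.imread('pics/s26.png')[130:250,240:400];cv2.imwrite('pics/s26c.png',cv2.resize(a,None,fx=5,fy=5,interpolation=cv2.INTER_CUBIC))
```

```text
(no output)
```

View pics/w26c.png

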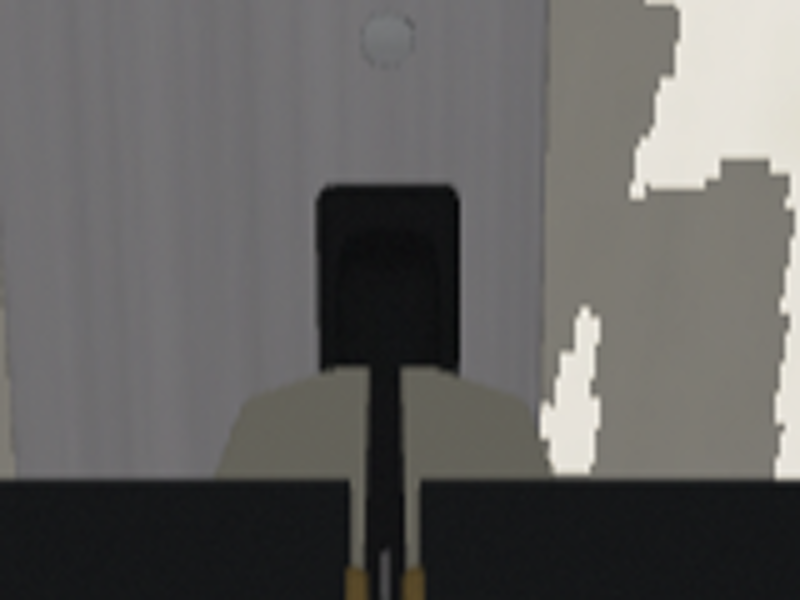

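View pics/s26c.png

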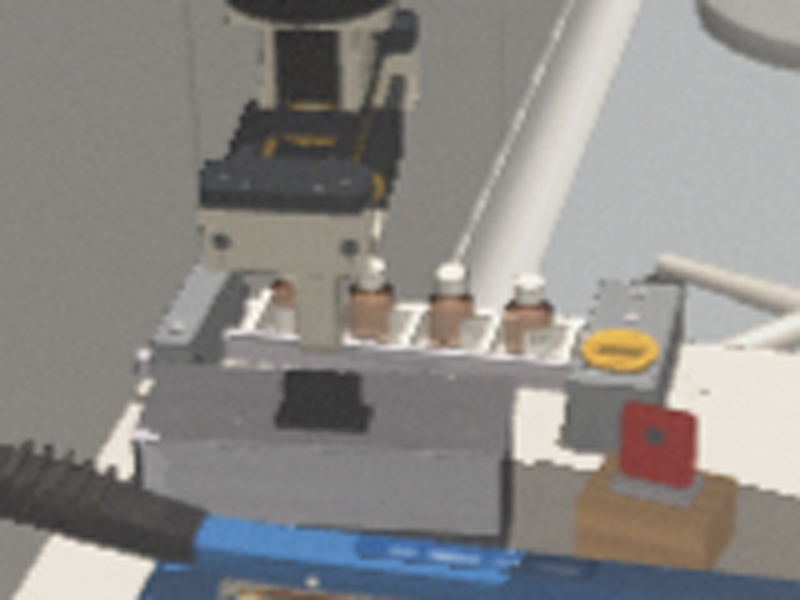

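Run:
```python
from h import *
d=load('s26')
for z in (.0744,.0854,.0964,.11,.12): 
    p=proj(d,(.5669,-.1083,z)); print(z,p.round(1),((p-[240,130])*5).round())
p=proj(d,(.5675,-.1084,.085)); print('grip top',((p-[240,130])*5).round())
d=load('w26');print(proj(d,(.5669,-.1083,.0744)),proj(d,(.5669,-.1083,.0964)))
s=bot.observe(); print(s['joint_pos'],s['ee_pos'])
```

```text
0.0744 [304.6 208.7] [323. 393.]
0.0854 [304.4 204.6] [322. 373.]
0.0964 [304.3 200.5] [321. 352.]
0.11 [304.  195.3] [320. 327.]
0.12 [303.9 191.5] [320. 307.]
grip top [321. 373.]
[317.0823953 274.6312649] [317.07253802 288.78574735]
[-2.69511247e-01  5.44193530e-01  1.68328120e+00  1.77233999e-04
  9.06634864e-01 -1.94177120e+00] [ 0.56786194 -0.10857989  0.09775025]
```

Run:
```python
from h import *
d=load('w26');
for dx in (0,-.0075,-.01,-.014): print(dx,[proj(d,(.5669+dx,-.1083,z)).round(1).tolist() for z in (.0744,.085,.0964,.105)])
a=cv2.imread('pics/s26.png')[160:230,280:340];cv2.imwrite('pics/s26d.png',cv2.resize(a,None,fx=8,fy=8,interpolation=cv2.INTER_NEAREST))
```

```text
0 [[317.1, 274.6], [317.1, 281.1], [317.1, 288.8], [317.1, 295.3]]
-0.0075 [[318.3, 263.0], [318.4, 268.9], [318.5, 275.9], [318.6, 281.9]]
-0.01 [[318.8, 259.1], [318.9, 264.7], [319.0, 271.6], [319.1, 277.3]]
-0.014 [[319.5, 252.7], [319.6, 258.1], [319.7, 264.6], [319.9, 270.0]]
```

View pics/s26d.png

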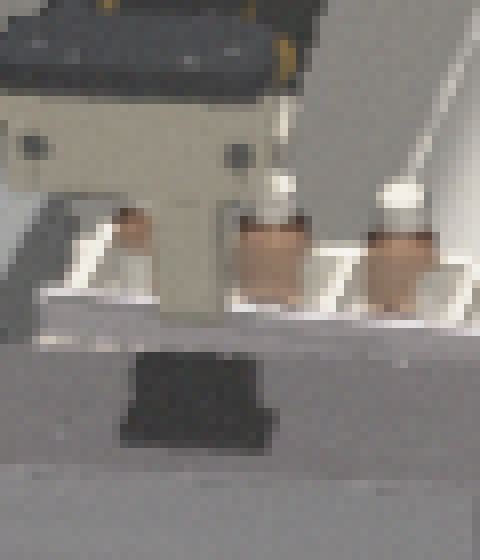

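Run:
```python
from h import *
d=load('s26')
for y in (-.108,-.098,-.091):
  for z in (.085,.09,.095,.1): print(y,z,proj(d,(.567,y,z)).round(1))
print([proj(d,(.567+dx,-.1,.1)).round(1) for dx in(-.0075,.0075)])
# bottle case: w14 tips etc
```

```text
-0.108 0.085 [304.3 204.8]
-0.108 0.09 [304.3 202.9]
-0.108 0.095 [304.2 201.1]
-0.108 0.1 [304.1 199.2]
-0.098 0.085 [303.3 207. ]
-0.098 0.09 [303.2 205.1]
-0.098 0.095 [303.1 203.2]
-0.098 0.1 [303.1 201.3]
-0.091 0.085 [302.5 208.5]
-0.091 0.09 [302.5 206.6]
-0.091 0.095 [302.4 204.7]
-0.091 0.1 [302.3 202.8]
[array([306.4, 201.2]), array([300.1, 200.5])]
```

```bash
python3 -m creep '[[[30,0,0,0,0,0,0],[50,0,0,0,0,0,0],[50,0.6,-0.1,-4,0,0,0],[50,0.6,-0.1,-9,0,0,0],[50,0.6,-0.1,-14,0,0,0]]]' 40
python3 -m creep '[[[50,0,0,-2,0,0,0],[50,0,0,-4,0,0,0],[50,0,0,-5,0,0,0],[50,0,0,-5,0,0,0],[50,0,0,-5,0,0,0]]]' 40
python3 -c "
from h import *
go(567.5,-108.4,68,np.pi/2+.101)
snap('side','s27')
a=cv2.imread('pics/s27.png')[140:230,250:370];cv2.imwrite('pics/s27d.png',cv2.resize(a,None,fx=6,fy=6,interpolation=cv2.INTER_NEAREST))
"
```

```text
t: 30.45
ee_pos: [0.5683, -0.1086, 0.0832]
ee_rot: [-1.166, -1.288, 1.282]
wrist_force: [0.3, -0.2, -0.6]
gripper_width: 0.492
t: 31.08
ee_pos: [0.5684, -0.1086, 0.0783]
ee_rot: [-1.166, -1.288, 1.282]
wrist_force: [0.5, 0.6, 0.8]
gripper_width: 0.537
t31.07 at [ 568.4 -108.6   78.3] shift [ -0.9   0.2 -10.3] turn [ 0.002  0.007 -0.   ] F [0.5 0.6 0.8] w 50.0
```

View pics/s27d.png

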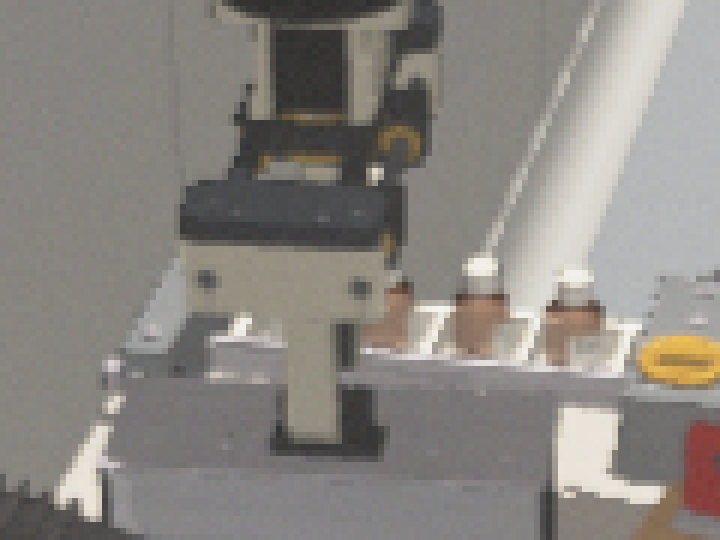

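```bash
python3 -m creep '[[[50,-0.8,0,-2,0,0,0],[50,-0.8,0,-4,0,0,0],[50,-0.8,0,-5,0,0,0],[50,-0.8,0,-5,0,0,0],[50,-0.8,0,-5,0,0,0]]]' 40
python3 -m creep '[[[50,0,0,-2,0,0,0],[50,0,0,-4,0,0,0],[50,0,0,-5,0,0,0],[50,0,0,-5,0,0,0],[50,0,0,-5,0,0,0]]]' 40
python3 -c "
from h import *
go(567.5,-108.4,68,np.pi/2+.101)
"
```

```text
t: 31.75
ee_pos: [0.5676, -0.1087, 0.0733]
ee_rot: [-1.166, -1.288, 1.282]
wrist_force: [-0.1, 0.1, 1.0]
gripper_width: 0.538
t: 32.38
ee_pos: [0.5677, -0.1087, 0.0684]
ee_rot: [-1.166, -1.288, 1.282]
wrist_force: [1.0, -0.4, -1.0]
gripper_width: 0.537
t32.38 at [ 567.7 -108.7   68.4] shift [-0.2  0.3 -0.4] turn [ 0.002  0.007 -0.   ] F [ 1.  -0.4 -1. ] w 50.0
```

```bash
python3 -m creep '[[[35,0,0.3,0,0,0,0],[20,0,0.3,0,0,0,0],[8,0,0.3,0,0,0,0],[8,0,0.3,0,0,0,0],[8,0,0.3,0,0,0,0]]]' 40
python3 -m creep '[[[5,0,0,0,0,0,0],[5,0,0,0,0,0,0],[5,0,0,0,0,0,0],[5,0,0,0,0,0,0],[5,0,0,0,0,0,0]]]' 40
python3 -c "
from h import *
go(567.5,-108.4,68,np.pi/2+.101)
"
```

```text
t: 33.0
ee_pos: [0.5676, -0.1083, 0.0682]
ee_rot: [-1.166, -1.288, 1.282]
wrist_force: [-0.3, 0.5, -0.5]
gripper_width: 0.126
t: 33.62
ee_pos: [0.5676, -0.1083, 0.0683]
ee_rot: [-1.166, -1.288, 1.282]
wrist_force: [0.3, 0.0, -0.9]
gripper_width: 0.121
t33.62 at [ 567.6 -108.3   68.3] shift [-0.1 -0.1 -0.3] turn [ 0.002  0.007 -0.   ] F [ 0.3  0.  -0.9] w 11.3
```

```bash
python3 -m creep '[[[5,0,0,2,0,0,0],[5,-2,-4,2,0,0,-0.04],[5,-4.5,-8,2,0,0,-0.095],[5,-4.5,-8,2,0,0,-0.095],[5,-4.5,-8,2,0,0,-0.095]]]' 40
python3 -c "
from h import *
go(563.2,-233.2,70,np.pi/2+.006)
snap('wrist','w28')
"
```

```text
t: 34.25
ee_pos: [0.563, -0.1163, 0.0701]
ee_rot: [-1.212, -1.218, 1.213]
wrist_force: [-0.6, 0.5, -6.0]
gripper_width: 0.125
t34.25 at [ 563.  -116.3   70.1] shift [ 2.000e-01 -1.169e+02 -1.000e-01] turn [ 0.002  0.006 -0.001] F [-0.6  0.5 -6. ] w 11.6
```

View pics/w28.png

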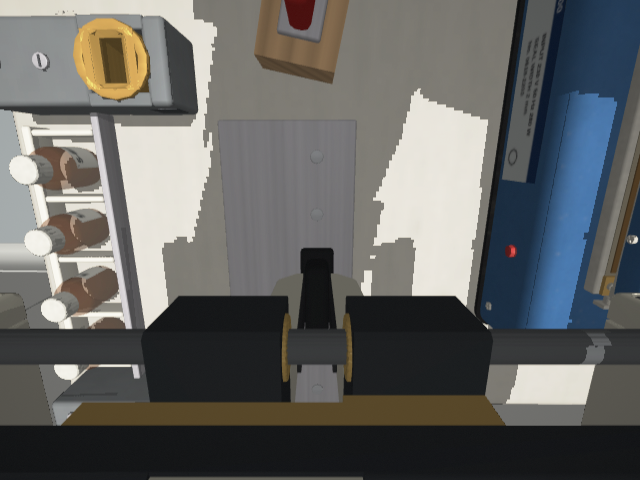

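```bash
python3 -c "
from h import *
d=load('w28')
a=ray(d,(219.5,121),.061)*1000;b=ray(d,(356,121),.061)*1000;print(a,b)
e=ray(d,(231,295),.061)*1000;print(e, np.arctan2((e-a)[1],(e-a)[0]))
"
```

```text
[ 476.23894746 -166.2317653    61.        ] [475.75971805 -97.38634244  61.        ]
[ 571.15914442 -166.07589124   61.        ] 0.001642157542474224
```

```bash
python3 -m creep '[[[5,-0.4,-25,0,0,0,0.003],[5,-0.4,-50,0,0,0,0.003],[5,-0.4,-75,0,0,0,0.003],[5,-0.4,-98,0,0,0,0.003],[5,-0.4,-108,0,0,0,0.003]]]' 40
python3 -c "
from h import *
go(563.2,-233.2,70,np.pi/2+.006)
snap('wrist','w29')
"
```

```text
t: 34.92
ee_pos: [0.5626, -0.2254, 0.0701]
ee_rot: [-1.212, -1.22, 1.214]
wrist_force: [-0.1, -0.2, -6.7]
gripper_width: 0.125
t34.92 at [ 562.6 -225.4   70.1] shift [ 0.6 -7.8 -0.1] turn [ 0.002  0.007 -0.003] F [-0.1 -0.2 -6.7] w 11.6
```

View pics/w29.png

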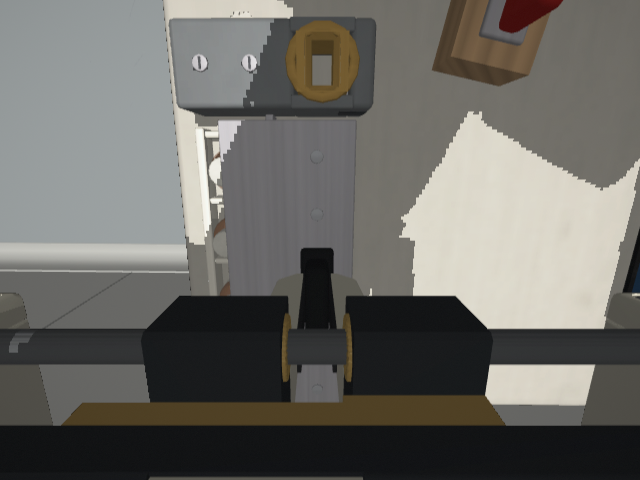

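```bash
python3 -m creep '[[[5,0.3,-2,-1.5,0,0,0],[5,0.3,-4,-1.8,0,0,0],[5,0.3,-6,-1.8,0,0,0],[5,0.3,-7,-1.8,0,0,0],[5,0.3,-7,-1.8,0,0,0]]]' 40
python3 -c "
from h import *
go(563.2,-233.2,68.2,np.pi/2+.006)
snap('wrist','w30')
"
```

```text
t: 35.6
ee_pos: [0.563, -0.2329, 0.0683]
ee_rot: [-1.212, -1.22, 1.214]
wrist_force: [-0.7, 0.9, -3.7]
gripper_width: 0.123
t35.60 at [ 563.  -232.9   68.3] shift [ 0.2 -0.3 -0.1] turn [ 0.003  0.007 -0.003] F [-0.7  0.9 -3.7] w 11.4
```

View pics/w30.png

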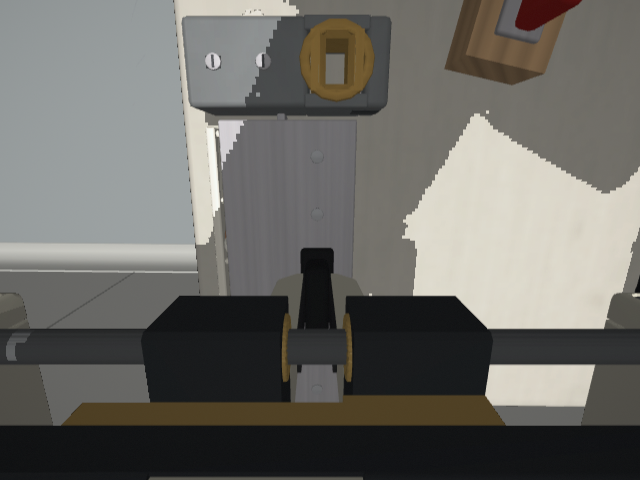

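```bash
python3 -m creep '[[[5,0,-0.5,-0.3,0,0,0.003],[5,0,-1,-0.3,0,0,0.003],[5,0,-1.5,-0.3,0,0,0.003],[5,0,-1.5,-0.3,0,0,0.003],[5,0,-1.5,-0.3,0,0,0.003]]]' 40
python3 -c "
from h import *
go(563.2,-233.2,68.2,np.pi/2+.006)
"
```

```text
t: 36.28
ee_pos: [0.563, -0.2335, 0.0685]
ee_rot: [-1.21, -1.222, 1.216]
wrist_force: [-2.4, 7.7, 3.7]
gripper_width: 0.123
t36.27 at [ 563.  -233.5   68.5] shift [ 0.2  0.3 -0.3] turn [ 0.001  0.007 -0.006] F [-2.4  7.7  3.7] w 11.5
```

```bash
python3 -m creep '[[[14,0,0,0,0,0,0],[20,0,0,0,0,0,0],[30,0,0,0,0,0,0],[40,0,0,0,0,0,0],[45,0,0,0,0,0,0]]]' 20
python3 -m creep '[[[50,0,0,10,0,0,0],[50,0,0,30,0,0,0],[50,0,0,60,0,0,0],[30,5,40,80,0,0,0],[0,15,70,80,0,0,0]]]' 20
python3 -c "
from h import *
go(633,-180,100,np.pi/2+.006)
snap('wrist','w31');snap('side','s31')
"
```

```text
t: 36.9
ee_pos: [0.563, -0.2336, 0.0684]
ee_rot: [-1.21, -1.222, 1.216]
wrist_force: [-0.5, 0.4, -0.1]
gripper_width: 0.467
t: 37.52
ee_pos: [0.5789, -0.163, 0.151]
ee_rot: [-1.213, -1.224, 1.215]
wrist_force: [1.0, -0.7, 0.6]
gripper_width: 0.372
t37.52 at [ 578.9 -163.   151. ] shift [ 54.1 -17.  -51. ] turn [ 0.003  0.01  -0.005] F [ 1.  -0.7  0.6] w 34.6
```

View pics/w31.png

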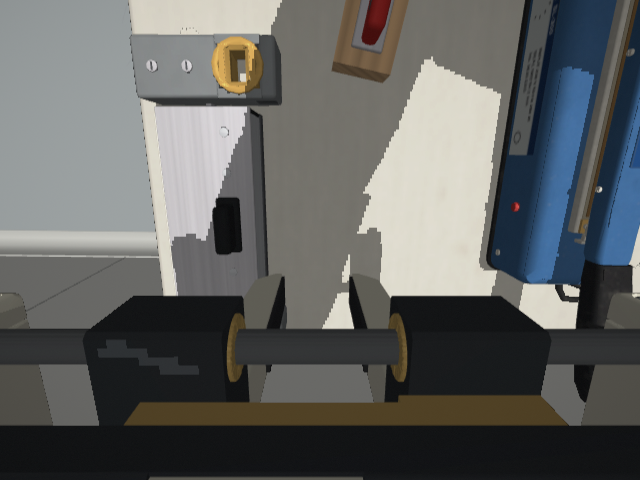

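View pics/s31.png

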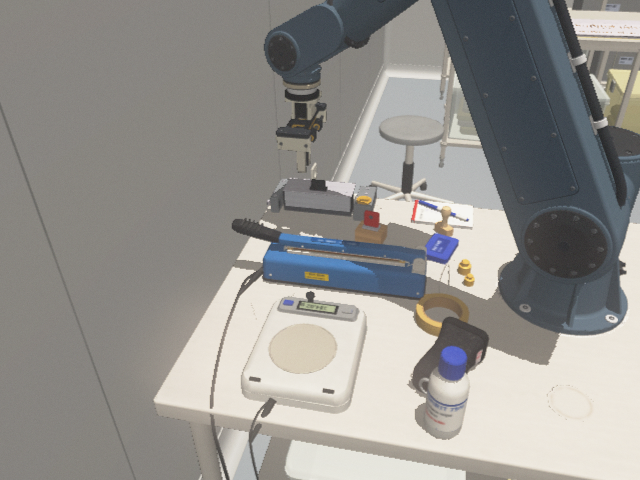

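```bash
python3 -c "
from h import *
a=cv2.imread('pics/w31.png')[90:300,140:290];cv2.imwrite('pics/w31c.png',cv2.resize(a,None,fx=2.8,fy=2.8,interpolation=cv2.INTER_CUBIC))"
```

```text
(no output)
```

View pics/w31c.png

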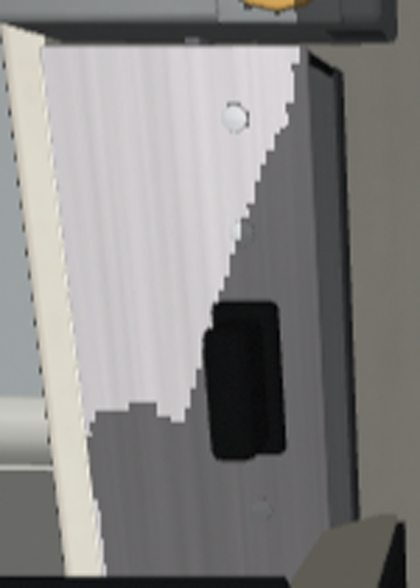

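Run:
```python
from h import *
d=load('w31')
def c(x,y,z,n):
    p=ray(d,(140+(x+.5)/2.8-.5,90+(y+.5)/2.8-.5),z)*1000; print(n,p.round(1)); return p
c(307,48,.059,'top front near');c(327,500,.059,'top front far')
c(343,74,.0,'bottom front near');c(357,510,.0,'bottom front far')
c(303,46,.056,'');c(42,46,.059,'lip near')
```

```text
top front near [ 475.5 -214.    59. ]
top front far [ 600.6 -213.2   59. ]
bottom front near [ 476.1 -214.1    0. ]
bottom front far [ 625.6 -213.7    0. ]
 [ 474.7 -215.6   56. ]
lip near [ 475.8 -283.3   59. ]
```

```bash
python3 -m creep '[[[50,-50,10,0,0,0,-0.1],[50,-100,25,0,0,0,-0.205],[50,-150,38,-10,0,0,-0.205],[50,-168,40,-20,0,0,-0.205],[50,-168,40,-20,0,0,-0.205]]]' 20
python3 -c "
from h import *
go(411.2,-123.1,43,np.pi/2-.2)
snap('wrist','w32');snap('top','t32')
"
```

```text
t: 38.25
ee_pos: [0.41, -0.1217, 0.1298]
ee_rot: [-1.301, -1.071, 1.065]
wrist_force: [0.9, 0.5, 0.9]
gripper_width: 0.539
t38.25 at [ 410.  -121.7  129.8] shift [  1.2  -1.4 -86.8] turn [ 0.003  0.007 -0.008] F [0.9 0.5 0.9] w 50.1
```

View pics/w32.png

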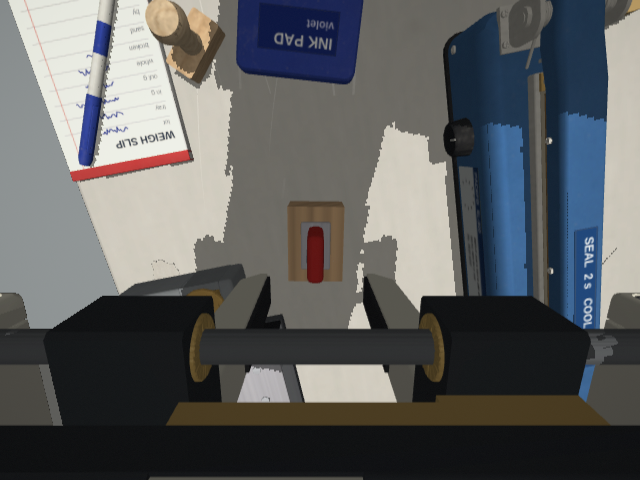

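```bash
python3 -c "
from h import *
a=cv2.imread('pics/w32.png')[190:295,270:360];cv2.imwrite('pics/w32c.png',cv2.resize(a,None,fx=5.7,fy=5.7,interpolation=cv2.INTER_CUBIC))"
```

```text
(no output)
```

View pics/w32c.png

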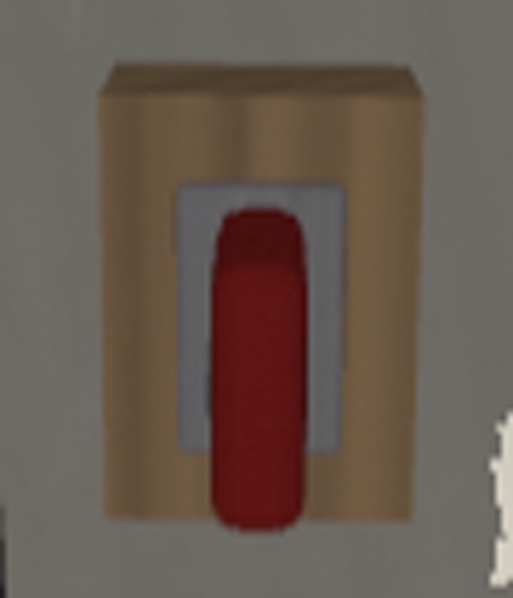

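Run:
```python
from h import *
d=load('w32')
def c(x,y,z): return ray(d,(270+(x+.5)/5.7-.5,190+(y+.5)/5.7-.5),z)*1000
S=[c(*p,.032) for p in [(101,95),(421,97),(412,520),(105,517)]]
F=[c(*p,.037) for p in [(176,185),(345,184),(341,452),(178,452)]]
G=[c(*p,.075) for p in [(212,258),(306,258),(306,528),(212,528)]]
for n,Q in zip('SFG',[S,F,G]):
    Q=np.array(Q);m=Q.mean(0);dx=(Q[2]+Q[3]-Q[0]-Q[1])/2;dy=(Q[1]+Q[2]-Q[0]-Q[3])/2
    print(n,m.round(1),np.linalg.norm(dx).round(1),np.linalg.norm(dy).round(1),'yaw',np.arctan2(dx[1],dx[0]).round(3),np.arctan2(-dy[0],dy[1]).round(3))
```

```text
S [ 411.9 -123.9   32. ] 64.0 45.7 yaw -0.198 -0.199
F [ 411.6 -123.7   37. ] 39.8 23.8 yaw -0.196 -0.188
G [ 410.6 -123.4   75. ] 35.1 11.6 yaw -0.192 -0.191
```

```bash
python3 -c "
from h import *
go(411.5,-123.6,70,np.pi/2-.194)"
python3 -m creep '[[[50,1.5,-2,-20,0.003,0.007,-0.002],[50,1.5,-2,-45,0.003,0.007,-0.002],[50,1.5,-2,-58,0.003,0.007,-0.002],[50,1.5,-2,-58,0.003,0.007,-0.002],[50,1.5,-2,-58,0.003,0.007,-0.002]]]' 30
python3 -c "
from h import *
go(411.5,-123.6,45,np.pi/2-.194)"
```

```text
t38.35 at [ 411.9 -122.1  130.3] shift [ -0.4  -1.5 -60.3] turn [ 0.004  0.009 -0.003] F [ 0.3 -0.8 -0.2] w 49.9
t: 38.98
ee_pos: [0.414, -0.1244, 0.0729]
ee_rot: [-1.297, -1.067, 1.065]
wrist_force: [-0.4, 0.0, 0.3]
gripper_width: 0.539
t38.98 at [ 414.  -124.4   72.9] shift [ -2.5   0.8 -27.9] turn [ 0.001  0.003 -0.001] F [-0.4  0.   0.3] w 50.1
```

```bash
python3 -m creep '[[[50,-2.5,0.8,-8,0,0.003,0],[50,-2.5,0.8,-16,0,0.003,0],[50,-2.5,0.8,-23,0,0.003,0],[50,-2.5,0.8,-27,0,0.003,0],[50,-2.5,0.8,-27,0,0.003,0]]]' 30
python3 -c "
from h import *
go(411.5,-123.6,45,np.pi/2-.194)
snap('wrist','w33');snap('side','s33')
a=cv2.imread('pics/s33.png')[180:260,330:430];cv2.imwrite('pics/s33d.png',cv2.resize(a,None,fx=7,fy=7,interpolation=cv2.INTER_NEAREST))
"
```

```text
t: 39.6
ee_pos: [0.4114, -0.1235, 0.0456]
ee_rot: [-1.295, -1.065, 1.067]
wrist_force: [0.7, -1.1, 0.5]
gripper_width: 0.539
t39.60 at [ 411.4 -123.5   45.6] shift [ 0.1 -0.1 -0.6] turn [ 0.001 -0.001 -0.001] F [ 0.7 -1.1  0.5] w 50.2
```

View pics/w33.png

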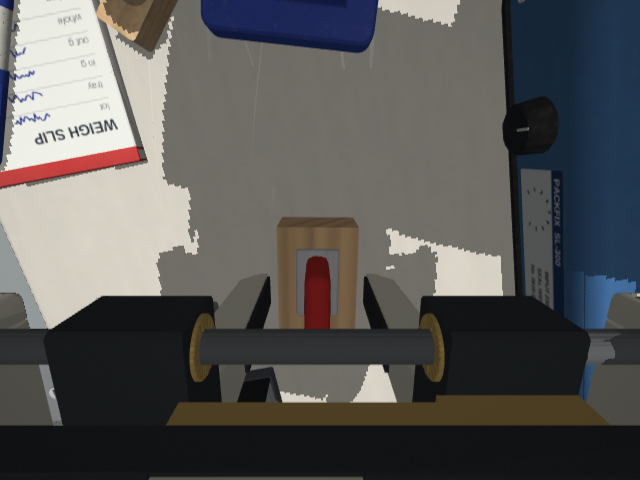

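View pics/s33d.png

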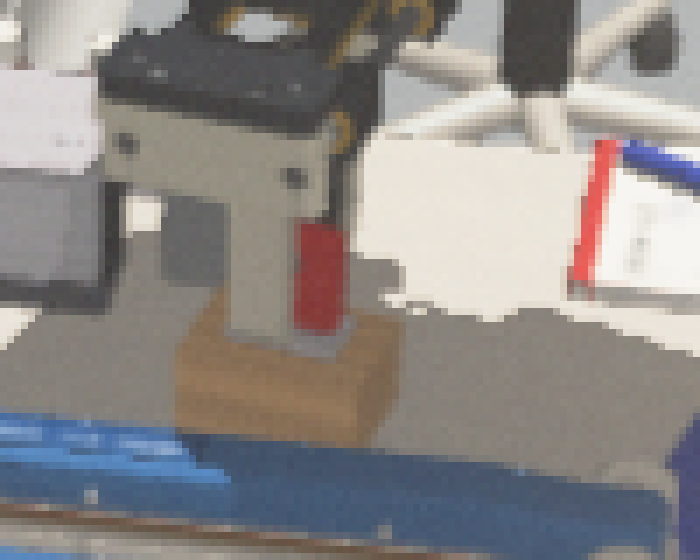

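Run:
```python
from h import *
d=load('s33')
def q(p): return ((proj(d,p)-[330,180])*7).round()
import math
c,s=math.cos(-.194),math.sin(-.194)
def loc(x,y,z): return (.4115+c*x-s*y,-.1236+s*x+c*y,z)
for n,p in [('grip -x',(-.018,0,.06)),('grip +x',(.018,0,.06)),('fing -7.5',(-.0075,.025,.06)),('fing +7.5',(.0075,.025,.06)),('fing out',( .0075,.0425,.06)),('tip c',(0,.025,.0456)),('tip out',(0,.04,.0456)),('tip in z-10',(0,.025,.0356)),('fl',(.02,.012,.037)),('fl',(-.02,.012,.037))]: print(n,q(loc(*p)))
```

```text
grip -x [342. 273.]
grip +x [239. 251.]
fing -7.5 [286. 304.]
fing +7.5 [243. 294.]
fing out [224. 321.]
tip c [263. 336.]
tip out [248. 359.]
tip in z-10 [262. 362.]
fl [219. 326.]
fl [333. 351.]
```

```bash
python3 -m creep '[[[35,0,0,-2,0,0,0],[22,0,0,-2,0,0,0],[10,0,0,-2,0,0,0],[5,0,0,-2,0,0,0],[5,0,0,-2,0,0,0]]]' 40
python3 -m creep '[[[5,0,0,0,0,0,0],[5,0,0,0,0,0,0],[5,0,0,0,0,0,0],[5,0,0,0,0,0,0],[5,0,0,0,0,0,0]]]' 40
python3 -c "
from h import *
go(411.5,-123.6,45,np.pi/2-.194)
s=bot.observe();print(s['ee_pos'],s['ee_rot'])
snap('wrist','w34')
"
```

```text
t: 40.33
ee_pos: [0.4116, -0.1236, 0.044]
ee_rot: [-1.295, -1.065, 1.066]
wrist_force: [0.2, 0.1, 0.1]
gripper_width: 0.129
t: 40.95
ee_pos: [0.4116, -0.1236, 0.044]
ee_rot: [-1.295, -1.065, 1.066]
wrist_force: [0.3, -0.3, -0.4]
gripper_width: 0.126
t40.95 at [ 411.6 -123.6   44. ] shift [-0.1 -0.   1. ] turn [ 0.001  0.    -0.001] F [ 0.3 -0.3 -0.4] w 11.8
[ 0.41159702 -0.12359545  0.04401757] [-1.29542432 -1.06525331  1.06633374]
```

View pics/w34.png

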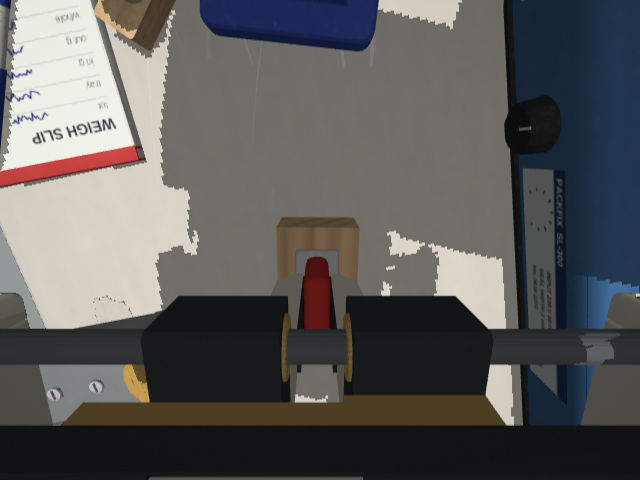

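```bash
python3 -m creep '[[[5,0,0,10,0,0,0],[5,0,0,30,0,0,0],[5,0,0,55,0,0,0],[5,0,0,65,0,0,0],[5,0,0,65,0,0,0]]]' 40
python3 -m creep '[[[5,10,-30,0,0,0,0.1],[5,25,-70,0,0,0,0.2],[5,33.5,-100,0,0,0,0.2],[5,33.5,-100,0,0,0,0.2],[5,33.5,-100,0,0,0,0.2]]]' 40
python3 -c "
from h import *
go(445.1,-223.6,94,np.pi/2+.006)
snap('wrist','w35');snap('top','t35')
a=cv2.imread('pics/w35.png')[170:320,230:420];cv2.imwrite('pics/w35c.png',cv2.resize(a,None,fx=4,fy=4,interpolation=cv2.INTER_CUBIC))
"
```

```text
t: 41.62
ee_pos: [0.4119, -0.1237, 0.1095]
ee_rot: [-1.297, -1.066, 1.066]
wrist_force: [0.3, -0.5, -1.0]
gripper_width: 0.123
t: 42.25
ee_pos: [0.4446, -0.2228, 0.1086]
ee_rot: [-1.206, -1.214, 1.214]
wrist_force: [0.3, -0.7, -0.5]
gripper_width: 0.126
t42.25 at [ 444.6 -222.8  108.6] shift [  0.5  -0.8 -14.6] turn [ 0.     0.    -0.001] F [ 0.3 -0.7 -0.5] w 11.7
```

View pics/w35c.png

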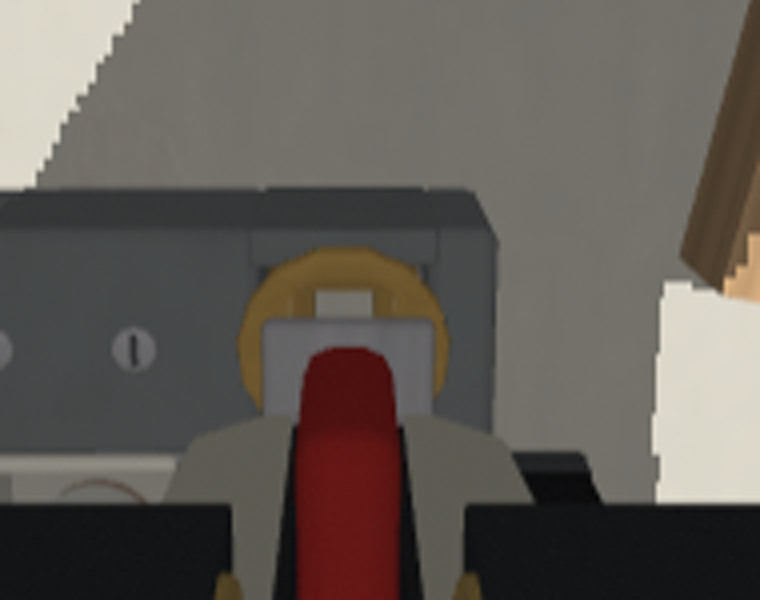

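View pics/t35.png

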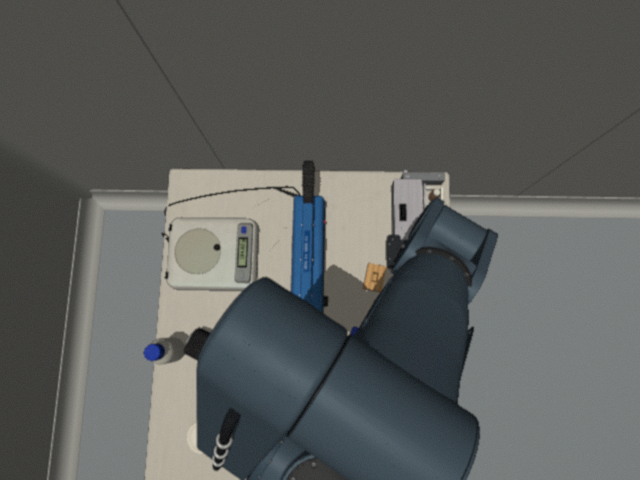

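Run:
```python
from h import *
d=load('t35')
for p in [(.475,-.2135,.056),(.651,-.2135,.056),(.651,-.283,.059),(.475,-.283,.059)]: print(proj(d,p).round(1))
a=d['frame'][165:275,380:460,::-1];cv2.imwrite('pics/t35c.png',cv2.resize(a,None,fx=5.4,fy=5.4,interpolation=cv2.INTER_CUBIC))
d=load('w35')
def c(x,y,z): return ray(d,(230+(x+.5)/4-.5,170+(y+.5)/4-.5),z)*1000
print('flange near edge',c(264,320,.1016),c(436,320,.1016),'exp x',444.6-20)
print('grip nr', c(303,428,.1396),c(397,428,.1396),'exp',444.6-18)
print('cyl near edge',c(345,247,.048),'left',c(240,345,.048),'right',c(450,345,.048))
print('keyway near', c(316,291,.048),c(374,291,.048))
```

```text
[412.3 250.5]
[411.2 181.7]
[439.1 181.7]
[441.  250.8]
flange near edge [ 424.52449442 -234.82668481  101.6       ] [ 424.35468707 -211.15144728  101.6       ] exp x 424.6
grip nr [ 426.02563759 -228.19911013  139.6       ] [ 425.95082    -217.84263359  139.6       ] exp 426.6
cyl near edge [ 426.26484836 -223.79918529   48.        ] left [ 444.53776764 -242.64586458   48.        ] right [ 444.26528956 -204.71829876   48.        ]
keyway near [ 434.358505   -228.92885206   48.        ] [ 434.28431083 -218.56481172   48.        ]
```

View pics/t35c.png

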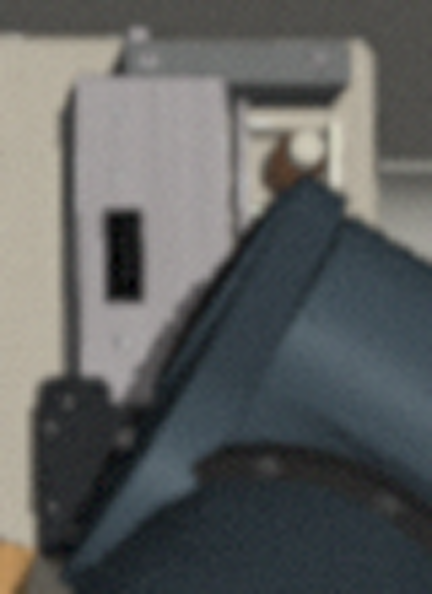

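```bash
python3 -m creep '[[[5,0.7,-0.7,0,0,0,0],[5,0.7,-0.7,-10,0,0,0],[5,0.7,-0.7,-20,0,0,0],[5,0.7,-0.7,-24,0,0,0],[5,0.7,-0.7,-24,0,0,0]]]' 40
python3 -c "
from h import *
go(445.2,-223.6,70,np.pi/2+.006)
snap('wrist','w36')
a=cv2.imread('pics/w36.png')[170:320,230:420];cv2.imwrite('pics/w36c.png',cv2.resize(a,None,fx=4,fy=4,interpolation=cv2.INTER_CUBIC))
"
```

```text
t: 42.98
ee_pos: [0.4454, -0.2233, 0.0846]
ee_rot: [-1.206, -1.214, 1.215]
wrist_force: [-0.4, -0.5, -1.3]
gripper_width: 0.124
t42.98 at [ 445.4 -223.3   84.6] shift [ -0.2  -0.3 -14.6] turn [ 0.     0.    -0.001] F [-0.4 -0.5 -1.3] w 11.5
```

View pics/w36c.png

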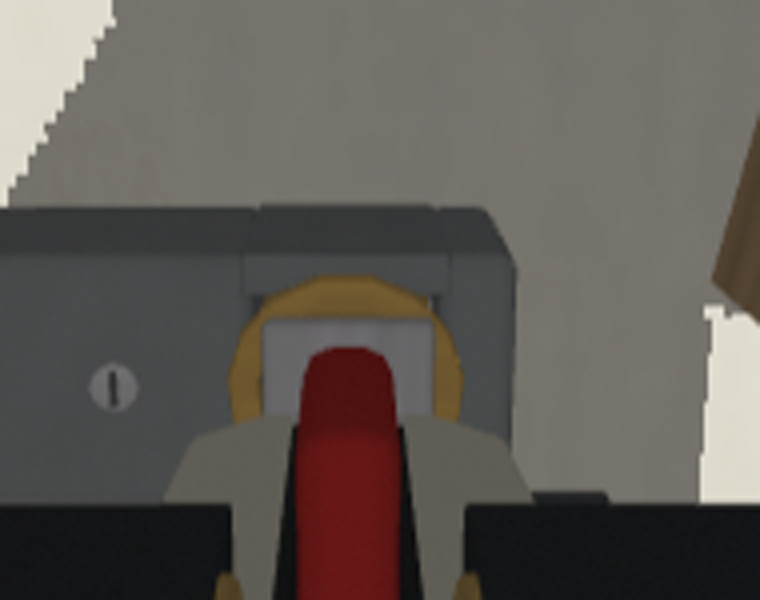

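```bash
python3 -m creep '[[[5,-0.2,-0.5,-2,0,0,0],[5,-0.2,-0.5,-5,0,0,0],[5,-0.2,-0.5,-8,0,0,0],[5,-0.2,-0.5,-10,0,0,0],[5,-0.2,-0.5,-10,0,0,0]]]' 40
python3 -c "
from h import *
go(445.2,-223.7,60,np.pi/2+.006)
"
```

```text
t: 43.65
ee_pos: [0.4453, -0.2239, 0.0748]
ee_rot: [-1.206, -1.215, 1.215]
wrist_force: [-0.6, 0.3, -0.9]
gripper_width: 0.128
t43.65 at [ 445.3 -223.9   74.8] shift [ -0.1   0.2 -14.8] turn [ 0.     0.    -0.001] F [-0.6  0.3 -0.9] w 11.9
```

```bash
python3 -m creep '[[[5,0,0,-2,0,0,0],[5,0,0,-4,0,0,0],[5,0,0,-6,0,0,0],[5,0,0,-8,0,0,0],[5,0,0,-8,0,0,0]]]' 40
python3 -c "
from h import *
go(445.2,-223.7,60,np.pi/2+.006)
"
python3 -m creep '[[[5,0,0,-2,0,0,0],[5,0,0,-4,0,0,0],[5,0,0,-5,0,0,0],[5,0,0,-6,0,0,0],[5,0,0,-6,0,0,0]]]' 40
python3 -c "
from h import *
go(445.2,-223.7,60,np.pi/2+.006)
"
```

```text
t: 44.28
ee_pos: [0.4452, -0.2238, 0.0666]
ee_rot: [-1.206, -1.214, 1.215]
wrist_force: [-0.2, -0.3, -0.6]
gripper_width: 0.124
t44.27 at [ 445.2 -223.8   66.6] shift [-0.   0.1 -6.6] turn [ 0.     0.    -0.001] F [-0.2 -0.3 -0.6] w 11.5
t: 44.9
ee_pos: [0.4452, -0.2238, 0.0606]
ee_rot: [-1.206, -1.214, 1.215]
wrist_force: [-0.3, -0.3, 0.1]
gripper_width: 0.125
t44.90 at [ 445.2 -223.8   60.6] shift [ 0.   0.1 -0.6] turn [ 0.    -0.    -0.001] F [-0.3 -0.3  0.1] w 11.7
```

```bash
python3 -m creep '[[[14,0,0,0,0,0,0],[20,0,0,0,0,0,0],[30,0,0,0,0,0,0],[40,0,0,0,0,0,0],[40,0,0,0,0,0,0]]]' 20
python3 -m creep '[[[45,0,0,20,0,0,0],[50,0,0,60,0,0,0],[50,40,10,100,0,0,0],[50,100,30,130,0,0,0],[50,130,40,130,0,0,0]]]' 20
python3 -m creep '[[[50,10,0,0,0,0,0],[50,10,0,0,0,0,0],[50,10,0,0,0,0,0],[50,10,0,0,0,0,0],[50,10,0,0,0,0,0]]]' 20
python3 -c "
from h import *
go(445.2,-223.7,60,np.pi/2+.006)
snap('wrist','w37')
a=cv2.imread('pics/w37.png')[20:300,100:420];cv2.imwrite('pics/w37c.png',cv2.resize(a,None,fx=2.1,fy=2.1,interpolation=cv2.INTER_CUBIC))
"
```

```text
t: 45.52
ee_pos: [0.4452, -0.2238, 0.0606]
ee_rot: [-1.206, -1.214, 1.215]
wrist_force: [0.6, -0.2, -0.0]
gripper_width: 0.423
t: 46.15
ee_pos: [0.5778, -0.1833, 0.193]
ee_rot: [-1.21, -1.217, 1.214]
wrist_force: [-0.6, -0.5, 0.1]
gripper_width: 0.539
t: 46.78
ee_pos: [0.5874, -0.1836, 0.193]
ee_rot: [-1.21, -1.216, 1.214]
wrist_force: [0.7, -0.0, -0.3]
gripper_width: 0.539
t46.77 at [ 587.4 -183.6  193. ] shift [-142.2  -40.1 -133. ] turn [ 0.002  0.004 -0.001] F [ 0.7 -0.  -0.3] w 50.1
```

View pics/w37.png

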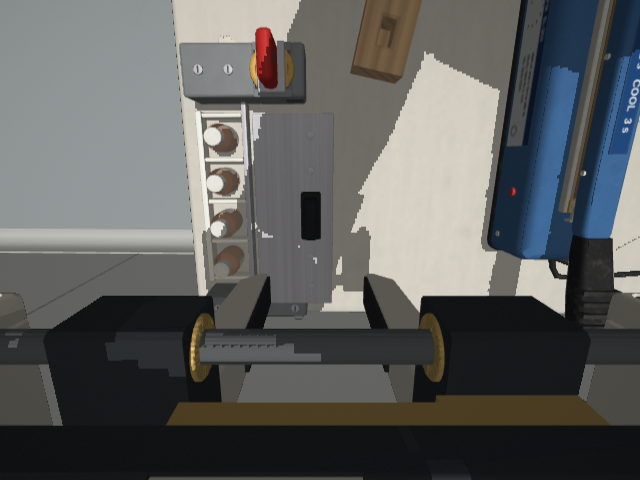

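View pics/w37c.png

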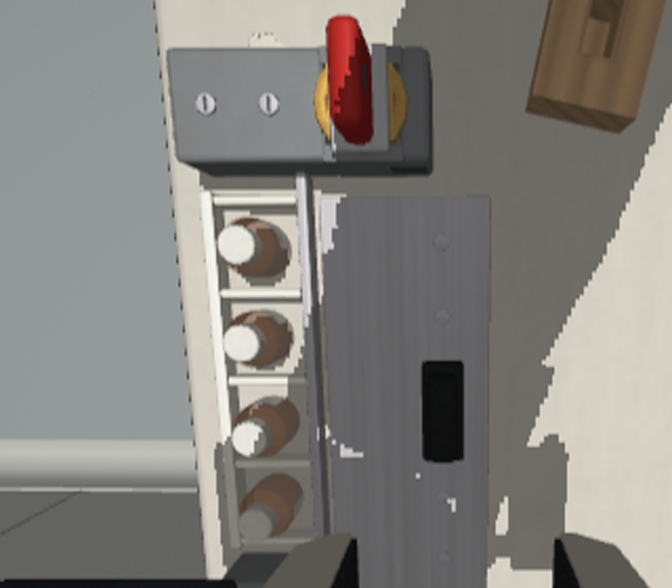

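Run:
```python
from h import *
d=load('w37')
def c(x,y,z,n): 
    p=ray(d,(100+(x+.5)/2.1-.5,20+(y+.5)/2.1-.5),z)*1000; print(n,p.round(1)); return p
a=c(320,198,.059,'lip near');b=c(490,198,.059,'front near')
e=c(335,560,.059,'lip far-ish');f=c(487,560,.059,'front far-ish')
print(np.arctan2((e-a)[1],(e-a)[0]),np.arctan2((f-b)[1],(f-b)[0]))
g=[c(x,y,.085,'g') for x,y in [(422,362),(464,362),(463,461),(424,461)]];print(np.mean(g,0))
```

```text
lip near [ 483.5 -240.2   59. ]
front near [ 483.  -170.8   59. ]
lip far-ish [ 641.8 -239.8   59. ]
front far-ish [ 641.2 -169.    59. ]
0.002199993296444451 0.011662141569279558
g [ 546.9 -197.6   85. ]
g [ 546.7 -181.    85. ]
g [ 587.1 -181.    85. ]
g [ 587.2 -196.9   85. ]
[ 566.96999311 -189.12209258   85.        ]
```

```bash
python3 -m creep '[[[50,-18,-6.4,-30,0,0,0],[50,-18,-6.4,-70,0,0,0],[50,-18,-6.4,-100,0,0,0],[50,-18,-6.4,-110,0,0,0],[50,-18,-6.4,-110,0,0,0]]]' 20
python3 -c "
from h import *
go(569.5,-190,68,np.pi/2+.006)
snap('wrist','w38')
"
```

```text
t: 47.45
ee_pos: [0.5696, -0.19, 0.0832]
ee_rot: [-1.21, -1.217, 1.214]
wrist_force: [0.1, -0.3, 1.0]
gripper_width: 0.537
t47.45 at [ 569.6 -190.    83.2] shift [ -0.1  -0.  -15.2] turn [ 0.002  0.004 -0.001] F [ 0.1 -0.3  1. ] w 49.9
```

View pics/w38.png

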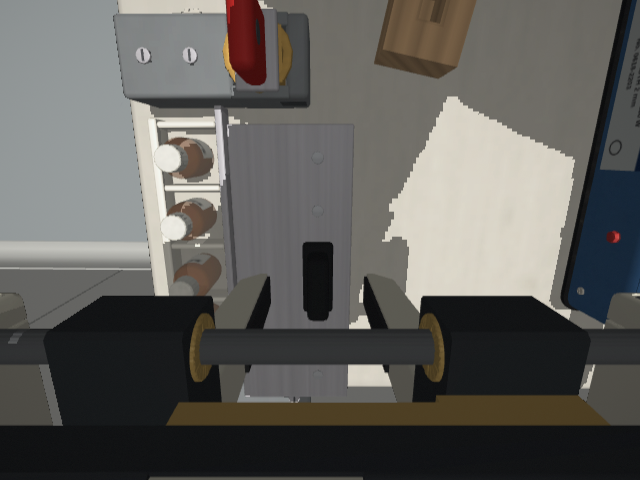

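Aligned with the grip. Down and close.

```bash
python3 -m creep '[[[50,0,0,-5,0,0,0],[50,0,0,-10,0,0,0],[50,0,0,-15,0,0,0],[40,0,0,-15,0,0,0],[25,0,0,-15,0,0,0]]]' 40
python3 -m creep '[[[10,0,0,0,0,0,0],[5,0,0,0,0,0,0],[5,0,0,0,0,0,0],[5,0,0,0,0,0,0],[5,0,0,0,0,0,0]]]' 40
python3 -m creep '[[[5,0,0,1,0,0,0],[5,0,0,2,0,0,0],[5,-3,0,2,0,0,0],[5,-6,0,2,0,0,0],[5,-6,0,2,0,0,0]]]' 40
python3 -c "
from h import *
go(563.2,-233.2,70,np.pi/2+.006)
snap('wrist','w39')
"
```

```text
t: 48.12
ee_pos: [0.57, -0.1901, 0.069]
ee_rot: [-1.211, -1.217, 1.214]
wrist_force: [-0.3, 0.3, -0.1]
gripper_width: 0.371
t: 48.75
ee_pos: [0.57, -0.1901, 0.069]
ee_rot: [-1.211, -1.217, 1.214]
wrist_force: [-0.4, 0.1, 0.1]
gripper_width: 0.129
t: 49.38
ee_pos: [0.5637, -0.1901, 0.071]
ee_rot: [-1.21, -1.217, 1.214]
wrist_force: [0.1, 0.2, -6.2]
gripper_width: 0.124
t49.38 at [ 563.7 -190.1   71. ] shift [ -0.5 -43.1  -1. ] turn [ 0.002  0.004 -0.001] F [ 0.1  0.2 -6.2] w 11.5
```

View pics/w39.png

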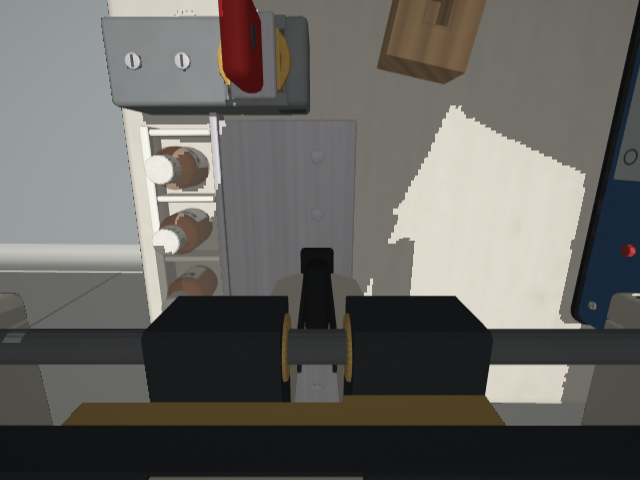

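```bash
python3 -m creep '[[[5,-0.5,-12,0,0,0.003,0],[5,-0.5,-24,0,0,0.003,0],[5,-0.5,-33,0,0,0.003,0],[5,-0.5,-37,0,0,0.003,0],[5,-0.5,-37,0,0,0.003,0]]]' 40
python3 -c "
from h import *
go(563.2,-233.2,69,np.pi/2+.006)
"
python3 -m creep '[[[5,0,-2,-1.5,0,0,0],[5,0,-4,-2,0,0,0],[5,0,-5.5,-2,0,0,0],[5,0,-6.5,-2,0,0,0],[5,0,-7,-2,0,0,0]]]' 40
python3 -c "
from h import *
go(563.2,-233.2,69,np.pi/2+.006)
"
```

```text
t: 50.05
ee_pos: [0.5633, -0.2273, 0.0709]
ee_rot: [-1.209, -1.215, 1.215]
wrist_force: [0.1, 0.5, -6.2]
gripper_width: 0.127
t50.05 at [ 563.3 -227.3   70.9] shift [-0.1 -5.9 -1.9] turn [ 0.002  0.002 -0.001] F [ 0.1  0.5 -6.2] w 11.8
t: 50.68
ee_pos: [0.5635, -0.2337, 0.0693]
ee_rot: [-1.208, -1.215, 1.214]
wrist_force: [-1.0, 7.3, 1.1]
gripper_width: 0.126
t50.67 at [ 563.5 -233.7   69.3] shift [-0.3  0.5 -0.3] turn [ 0.001  0.002 -0.001] F [-1.   7.3  1.1] w 11.7
```

```bash
python3 -m creep '[[[14,0,0,0,0,0,0],[20,0,0,0,0,0,0],[30,0,0,0,0,0,0],[40,0,0,0,0,0,0],[45,0,0,0,0,0,0]]]' 20
python3 -m creep '[[[50,0,0,15,0,0,0],[50,0,0,50,0,0,0],[50,0,25,90,0,0,0],[50,0,60,95,0,0,0],[50,0,60,95,0,0,0]]]' 20
python3 -c "
from h import *
snap('wrist','w40')
go(445.2,-223.8,61,np.pi/2+.006)
a=cv2.imread('pics/w40.png')[20:300,100:420];cv2.imwrite('pics/w40c.png',cv2.resize(a,None,fx=2.1,fy=2.1,interpolation=cv2.INTER_CUBIC))
"
```

```text
t: 51.3
ee_pos: [0.5635, -0.2338, 0.0693]
ee_rot: [-1.208, -1.215, 1.214]
wrist_force: [-0.3, -0.3, 0.6]
gripper_width: 0.466
t: 51.92
ee_pos: [0.564, -0.1723, 0.1661]
ee_rot: [-1.209, -1.218, 1.215]
wrist_force: [-0.2, -0.1, -0.7]
gripper_width: 0.538
t51.98 at [ 563.8 -173.4  165.4] shift [-118.6  -50.4 -104.4] turn [ 0.002  0.003 -0.002] F [ 0.2  0.  -0.6] w 50.2
```

View pics/w40c.png

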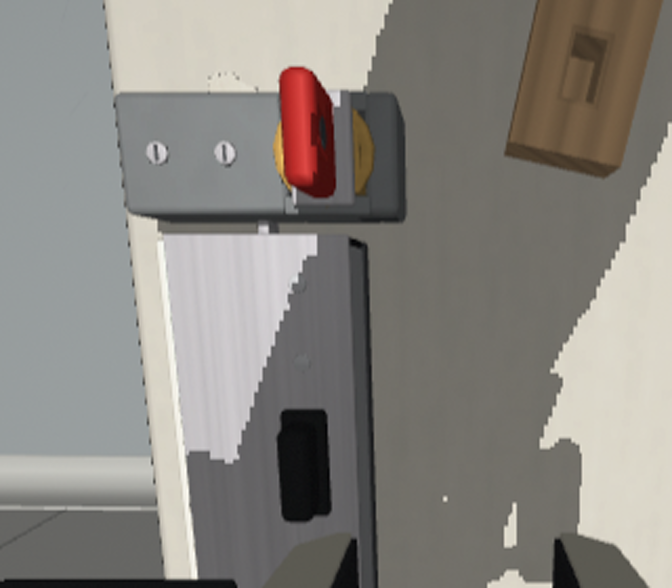

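Run:
```python
from h import *
d=load('w40')
def c(x,y,z,n): 
    p=ray(d,(100+(x+.5)/2.1-.5,20+(y+.5)/2.1-.5),z)*1000; print(n,p.round(1)); return p
c(352,238,.059,'front near top');c(363,560,.059,'front far top')
c(366,246,.0,'bot near');c(375,560,.0,'bot far')
c(163,236,.059,'lip near')
```

```text
front near top [ 477.1 -212.5   59. ]
front far top [ 607.2 -211.6   59. ]
bot near [ 477.1 -214.7    0. ]
bot far [ 631.6 -213.7    0. ]
lip near [ 477.1 -283.7   59. ]
```

```bash
python3 -m creep '[[[50,-40,-17,0,0,0,0],[50,-85,-36,0,0,0,0],[50,-118.5,-50,-15,0,0,0],[50,-118.5,-50,-45,0,0,0],[50,-118.5,-50,-45,0,0,0]]]' 20
python3 -c "
from h import *
go(445.2,-223.8,60,np.pi/2+.006)
"
```

```text
t: 52.6
ee_pos: [0.4442, -0.2237, 0.1193]
ee_rot: [-1.206, -1.214, 1.214]
wrist_force: [0.4, 0.1, 0.1]
gripper_width: 0.538
t52.60 at [ 444.2 -223.7  119.3] shift [  1.   -0.1 -59.3] turn [-0.     0.    -0.001] F [0.4 0.1 0.1] w 50.1
```

```bash
python3 -m creep '[[[50,1,0,-20,0,0,0],[50,1,0,-40,0,0,0],[50,1,0,-54,0,0,0],[50,1,0,-59,0,0,0],[50,1,0,-59,0,0,0]]]' 20
python3 -c "
from h import *
go(445.2,-223.8,60,np.pi/2+.006)
snap('wrist','w41')
"
```

```text
t: 53.22
ee_pos: [0.4454, -0.2238, 0.0606]
ee_rot: [-1.206, -1.215, 1.214]
wrist_force: [-0.2, 0.5, 0.2]
gripper_width: 0.535
t53.23 at [ 445.4 -223.8   60.6] shift [-0.2  0.  -0.6] turn [ 0.     0.    -0.001] F [-0.2  0.5  0.2] w 49.7
```

View pics/w41.png

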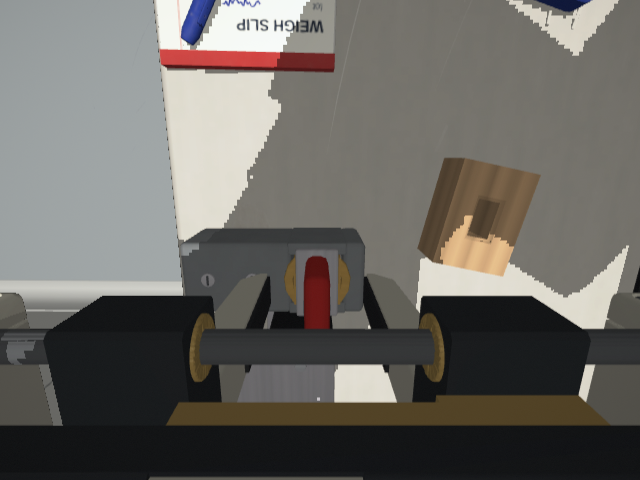

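```bash
python3 -m creep '[[[35,-0.2,0,-0.5,0,0,0],[20,-0.2,0,-0.5,0,0,0],[10,-0.2,0,-0.5,0,0,0],[5,-0.2,0,-0.5,0,0,0],[5,-0.2,0,-0.5,0,0,0]]]' 45
python3 -m creep '[[[5,0,0,0,0,0,-0.05],[5,0,0,0,0,0,-0.13],[5,0,0,0,0,0,-0.22],[5,0,0,0,0,0,-0.3],[5,0,0,0,0,0,-0.3]]]' 45
python3 -c "
from h import *
go(445.2,-223.8,60.3,np.pi/2+.006)
print(bot.observe()['ft_torque'])
"
```

```text
t: 53.9
ee_pos: [0.4453, -0.2239, 0.0603]
ee_rot: [-1.207, -1.215, 1.214]
wrist_force: [-0.8, -0.8, 0.8]
gripper_width: 0.124
t: 54.52
ee_pos: [0.4455, -0.2237, 0.0604]
ee_rot: [-1.334, -0.992, 0.991]
wrist_force: [1.9, 2.9, 0.4]
gripper_width: 0.128
t54.52 at [ 445.5 -223.7   60.4] shift [-0.3 -0.1 -0.1] turn [0.    0.001 0.299] F [1.9 2.9 0.4] w 11.9
[ 0.57614299 -0.34956066  0.03620048]
```

```bash
python3 -m creep '[[[5,-0.2,-0.1,0,0,0,-0.1],[5,-0.2,-0.1,0,0,0,-0.2],[5,-0.2,-0.1,0,0,0,-0.3],[5,-0.2,-0.1,0,0,0,-0.4],[5,-0.2,-0.1,0,0,0,-0.4]]]' 45
python3 -c "
from h import *
go(445.2,-223.8,60.3,np.pi/2+.006)
print(bot.observe()['ft_torque'])
snap('wrist','w42')
"
```

```text
t: 55.15
ee_pos: [0.4455, -0.2236, 0.0604]
ee_rot: [-1.46, -0.688, 0.687]
wrist_force: [2.6, 3.0, -1.0]
gripper_width: 0.124
t55.15 at [ 445.5 -223.6   60.4] shift [-0.3 -0.2 -0.1] turn [-0.     0.001  0.696] F [ 2.6  3.  -1. ] w 11.5
[ 0.77458523 -0.61971907  0.07433049]
```

View pics/w42.png

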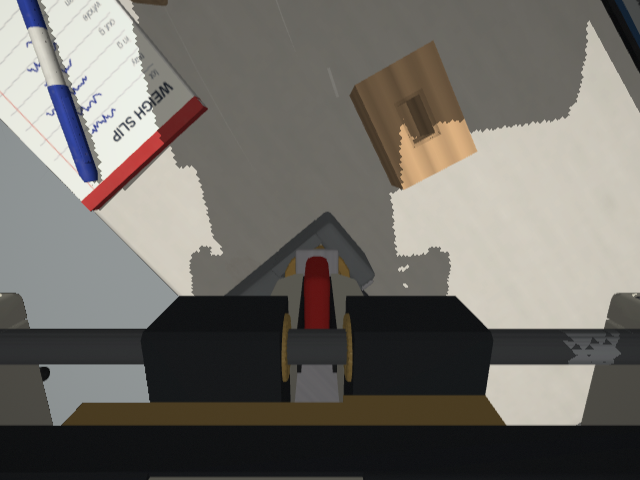

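```bash
python3 -m creep '[[[5,-0.2,-0.2,0,0,0,-0.1],[5,-0.2,-0.2,0,0,0,-0.2],[5,-0.2,-0.2,0,0,0,-0.3],[5,-0.2,-0.2,0,0,0,-0.38],[5,-0.2,-0.2,0,0,0,-0.38]]]' 45
python3 -c "
from h import *
go(445.2,-223.8,60.3,np.pi/2+.006)
print(bot.observe()['ft_torque'])
"
python3 -m creep '[[[5,-0.2,-0.2,0,0,0,-0.05],[5,-0.2,-0.2,0,0,0,-0.1],[5,-0.2,-0.2,0,0,0,-0.14],[5,-0.2,-0.2,0,0,0,-0.18],[5,-0.2,-0.2,0,0,0,-0.18]]]' 45
python3 -c "
from h import *
go(445.2,-223.8,60.3,np.pi/2+.006)
print(bot.observe()['ft_torque'])
snap('wrist','w43')
snap('top','t43')
"
```

```text
t: 55.82
ee_pos: [0.4456, -0.2235, 0.0604]
ee_rot: [-1.535, -0.396, 0.394]
wrist_force: [4.6, 5.4, -1.1]
gripper_width: 0.126
t55.83 at [ 445.6 -223.5   60.4] shift [-0.4 -0.3 -0.1] turn [-1.000e-03  2.000e-03  1.073e+00] F [ 4.6  5.4 -1.1] w 11.7
[ 0.92770947 -0.87334069  0.05216813]
t: 56.45
ee_pos: [0.4457, -0.2235, 0.0604]
ee_rot: [-1.556, -0.258, 0.255]
wrist_force: [4.6, 4.9, -1.2]
gripper_width: 0.126
t56.45 at [ 445.7 -223.5   60.4] shift [-0.5 -0.3 -0.1] turn [-1.00e-03  2.00e-03  1.25e+00] F [ 4.6  4.9 -1.2] w 11.8
[ 0.9134658  -0.80986805  0.07819796]
```

View pics/w43.png

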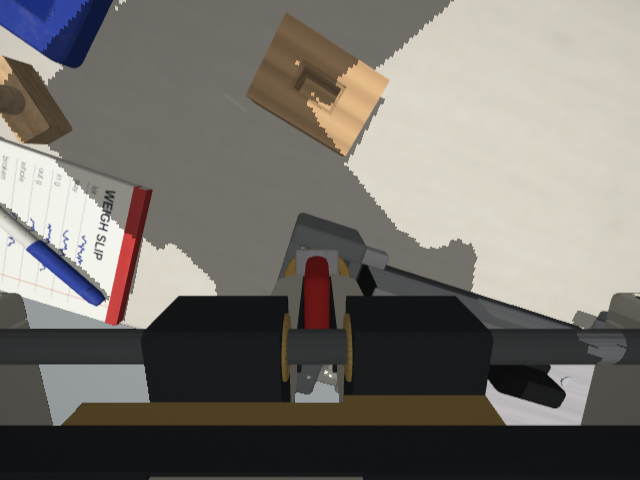

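```bash
python3 -m creep '[[[5,0.2,0.2,0,0,0,-0.04],[5,0.2,0.2,0,0,0,-0.08],[5,0.2,0.2,0,0,0,-0.12],[5,0.2,0.2,0,0,0,-0.15],[5,0.2,0.2,0,0,0,-0.15]]]' 45
python3 -c "
from h import *
go(445.2,-223.8,60.3,np.pi/2+.006)
print(bot.observe()['ft_torque'])
"
```

```text
t: 57.18
ee_pos: [0.4459, -0.2234, 0.0604]
ee_rot: [-1.567, -0.141, 0.138]
wrist_force: [2.3, 1.8, -0.3]
gripper_width: 0.125
t57.17 at [ 445.9 -223.4   60.4] shift [-0.7 -0.4 -0.1] turn [-1.000e-03  2.000e-03  1.399e+00] F [ 2.3  1.8 -0.3] w 11.7
[ 0.29133982 -0.27185551  0.06142046]
```

```bash
python3 -m creep '[[[5,-0.2,-0.1,0,0,0,-0.03],[5,-0.2,-0.1,0,0,0,-0.06],[5,-0.2,-0.1,0,0,0,-0.08],[5,-0.2,-0.1,0,0,0,-0.08],[5,-0.2,-0.1,0,0,0,-0.08]]]' 45
python3 -c "
from h import *
go(445.2,-223.8,60.3,np.pi/2+.006)
print(bot.observe()['ft_torque'])
snap('wrist','w44')
"
```

```text
t: 57.8
ee_pos: [0.4459, -0.2235, 0.0604]
ee_rot: [-1.571, -0.079, 0.075]
wrist_force: [3.8, 3.2, -1.2]
gripper_width: 0.126
t57.80 at [ 445.9 -223.5   60.4] shift [-0.7 -0.3 -0.1] turn [-1.000e-03  3.000e-03  1.479e+00] F [ 3.8  3.2 -1.2] w 11.7
[ 0.58097143 -0.80844214  0.23165747]
```

View pics/w44.png

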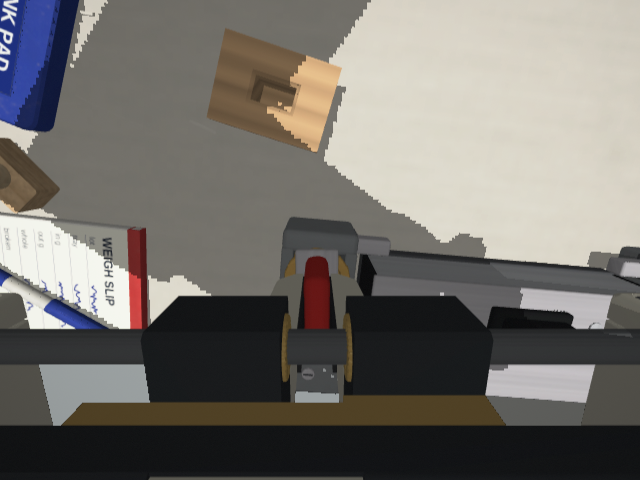

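```bash
python3 -m creep '[[[5,0,0,0,0,0,0.06],[5,0,0,0,0,0,0.12],[5,0,0,0,0,0,0.18],[5,0,0,0,0,0,0.18],[5,0,0,0,0,0,0.18]]]' 45
python3 -c "
from h import *
go(445.2,-223.8,60.3,np.pi/2+.006)
print(bot.observe()['ft_torque'])
"
```

```text
t: 58.48
ee_pos: [0.4456, -0.2236, 0.0604]
ee_rot: [-1.561, -0.218, 0.215]
wrist_force: [-0.9, 0.4, -0.3]
gripper_width: 0.128
t58.48 at [ 445.6 -223.6   60.4] shift [-0.4 -0.2 -0.1] turn [-1.000e-03  2.000e-03  1.301e+00] F [-0.9  0.4 -0.3] w 11.9
[-0.08878101  0.11513556  0.02055089]
```

```bash
python3 -m creep '[[[5,0,0,3,0,0,0],[5,0,0,8,0,0,0],[5,0,0,14,0,0,0],[5,0,0,20,0,0,0],[5,0,0,20,0,0,0]]]' 45
python3 -c "
from h import *
go(445.2,-223.8,60.3,np.pi/2+.006)
"
python3 -m creep '[[[5,0,0,10,0,0,0],[5,0,0,25,0,0,0],[5,0,0,45,0,0,0],[5,0,0,50,0,0,0],[5,0,0,50,0,0,0]]]' 45
python3 -c "
from h import *
go(411.6,-123.6,109,np.pi/2-.194)
snap('wrist','w45')
"
```

```text
t: 59.1
ee_pos: [0.4459, -0.2237, 0.081]
ee_rot: [-1.562, -0.219, 0.215]
wrist_force: [-0.2, 0.1, -0.6]
gripper_width: 0.125
t59.10 at [ 445.9 -223.7   81. ] shift [ -0.7  -0.1 -20.7] turn [-1.000e-03  3.000e-03  1.301e+00] F [-0.2  0.1 -0.6] w 11.6
t: 59.72
ee_pos: [0.446, -0.2238, 0.1313]
ee_rot: [-1.562, -0.219, 0.214]
wrist_force: [0.2, -0.3, -1.0]
gripper_width: 0.12
t59.73 at [ 446.  -223.8  131.3] shift [-34.4 100.2 -22.3] turn [-0.     0.004  1.101] F [ 0.2 -0.3 -1. ] w 11.2
```

View pics/w45.png

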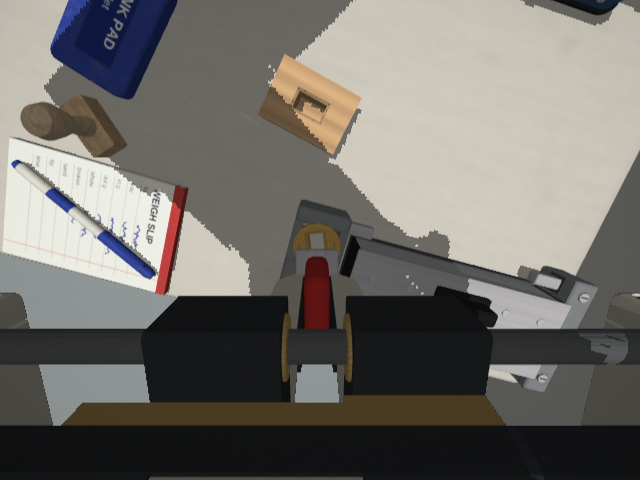

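```bash
python3 -m creep '[[[5,-5,20,0,0,0,0.15],[5,-12,40,0,0,0,0.3],[5,-20,60,0,0,0,0.45],[5,-28,80,0,0,0,0.6],[5,-34.4,100,0,0,0,0.75]]]' 45
python3 -c "
from h import *
go(411.6,-123.6,109,np.pi/2-.194)"
python3 -m creep '[[[5,0,0,0,0,0,0.15],[5,0,0,0,0,0,0.3],[5,0,0,0,0,0,0.351],[5,0,0,-10,0,0,0.351],[5,0,0,-10,0,0,0.351]]]' 45
python3 -c "
from h import *
go(411.6,-123.6,109,np.pi/2-.194)
snap('wrist','w46')
a=cv2.imread('pics/w46.png')[170:320,230:420];cv2.imwrite('pics/w46c.png',cv2.resize(a,None,fx=4,fy=4,interpolation=cv2.INTER_CUBIC))
"
```

```text
t: 60.4
ee_pos: [0.4107, -0.1229, 0.1302]
ee_rot: [-1.417, -0.805, 0.801]
wrist_force: [-0.2, 0.1, -0.4]
gripper_width: 0.127
t60.40 at [ 410.7 -122.9  130.2] shift [  0.9  -0.7 -21.2] turn [-0.002  0.001  0.346] F [-0.2  0.1 -0.4] w 11.8
t: 61.02
ee_pos: [0.41, -0.1226, 0.119]
ee_rot: [-1.29, -1.069, 1.067]
wrist_force: [-0.3, 0.0, -0.8]
gripper_width: 0.125
t61.02 at [ 410.  -122.6  119. ] shift [  1.6  -1.  -10. ] turn [-0.003 -0.001 -0.004] F [-0.3  0.  -0.8] w 11.7
```

View pics/w46c.png

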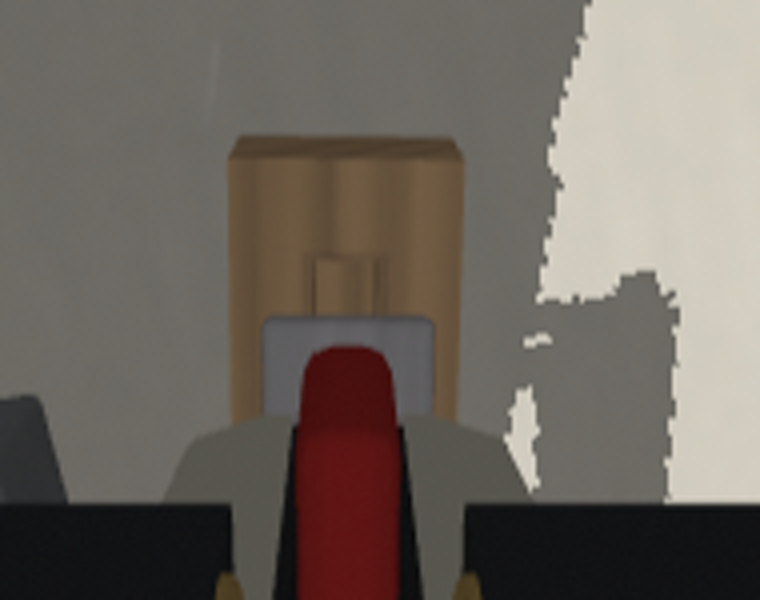

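```bash
python3 -m creep '[[[5,1.6,-1,0,-0.003,0,-0.004],[5,1.6,-1,-15,-0.003,0,-0.004],[5,1.6,-1,-35,-0.003,0,-0.004],[5,1.6,-1,-46,-0.003,0,-0.004],[5,1.6,-1,-46,-0.003,0,-0.004]]]' 45
python3 -c "
from h import *
go(411.6,-123.6,60,np.pi/2-.194)"
```

```text
t: 61.7
ee_pos: [0.4116, -0.1236, 0.0731]
ee_rot: [-1.294, -1.064, 1.066]
wrist_force: [-0.1, -0.4, -0.3]
gripper_width: 0.128
t61.70 at [ 411.6 -123.6   73.1] shift [ -0.    0.  -13.1] turn [-0.    -0.001  0.   ] F [-0.1 -0.4 -0.3] w 11.9
```

```bash
python3 -m creep '[[[5,0,0,-3,0,0,0],[5,0,0,-6,0,0,0],[5,0,0,-9,0,0,0],[5,0,0,-13,0,0,0],[5,0,0,-13,0,0,0]]]' 45
python3 -c "
from h import *
go(411.6,-123.6,44,np.pi/2-.194)"
python3 -m creep '[[[5,0,0,-4,0,0,0],[5,0,0,-8,0,0,0],[5,0,0,-12,0,0,0],[5,0,0,-14.5,0,0,0],[5,0,0,-14.5,0,0,0]]]' 45
python3 -c "
from h import *
go(411.6,-123.6,44,np.pi/2-.194)"
```

```text
t: 62.32
ee_pos: [0.4115, -0.1236, 0.0598]
ee_rot: [-1.293, -1.064, 1.066]
wrist_force: [0.5, 0.4, -0.7]
gripper_width: 0.125
t62.33 at [ 411.5 -123.6   59.8] shift [  0.1  -0.  -15.8] turn [-0.    -0.002  0.   ] F [ 0.5  0.4 -0.7] w 11.6
t: 62.95
ee_pos: [0.4114, -0.1235, 0.0451]
ee_rot: [-1.293, -1.064, 1.066]
wrist_force: [0.6, 0.1, 0.1]
gripper_width: 0.125
t62.95 at [ 411.4 -123.5   45.1] shift [ 0.2 -0.1 -1.1] turn [-0.    -0.002  0.   ] F [0.6 0.1 0.1] w 11.6
```

```bash
python3 -m creep '[[[5,0.1,0,-0.8,0,0,0],[5,0.1,0,-0.8,0,0,0],[14,0.1,0,-0.8,0,0,0],[25,0.1,0,-0.8,0,0,0],[40,0.1,0,-0.8,0,0,0]]]' 20
python3 -m creep '[[[45,0,0,0,0,0,0],[50,0,0,20,0,0,0],[50,0,0,60,0,0,0],[50,40,0,110,0,0,0],[50,80,0,140,0,0,0]]]' 20
python3 -m creep '[[[50,40,50,0,0,0,0],[50,80,100,0,0,0,0],[50,80,100,0,0,0,0],[50,80,100,0,0,0,0],[50,80,100,0,0,0,0]]]' 20
python3 -c "
from h import *
go(411.6,-123.6,44,np.pi/2-.194)
snap('wrist','w47');snap('top','t47');snap('side','s47')
d=load('t47')
a=d['frame'][165:315,350:460,::-1];cv2.imwrite('pics/t47c.png',cv2.resize(a,None,fx=4,fy=4,interpolation=cv2.INTER_CUBIC))
d=load('s47')
a=d['frame'][155:255,250:420,::-1];cv2.imwrite('pics/s47c.png',cv2.resize(a,None,fx=4.5,fy=4.5,interpolation=cv2.INTER_CUBIC))
"
```

```text
t: 63.58
ee_pos: [0.4115, -0.1236, 0.0444]
ee_rot: [-1.293, -1.064, 1.066]
wrist_force: [-1.2, -0.0, 0.8]
gripper_width: 0.314
t: 64.2
ee_pos: [0.4928, -0.1237, 0.187]
ee_rot: [-1.295, -1.065, 1.065]
wrist_force: [1.3, -0.8, -0.8]
gripper_width: 0.539
t: 64.82
ee_pos: [0.5722, -0.0247, 0.187]
ee_rot: [-1.296, -1.063, 1.064]
wrist_force: [0.5, 0.1, -0.7]
gripper_width: 0.541
t64.83 at [572.2 -24.7 187. ] shift [-160.6  -98.9 -143. ] turn [ 0.001 -0.     0.002] F [ 0.5  0.1 -0.7] w 50.3
```

View pics/w47.png

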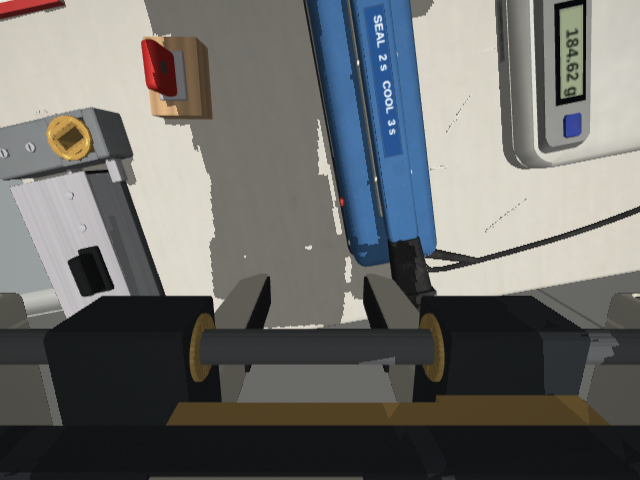

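View pics/t47c.png

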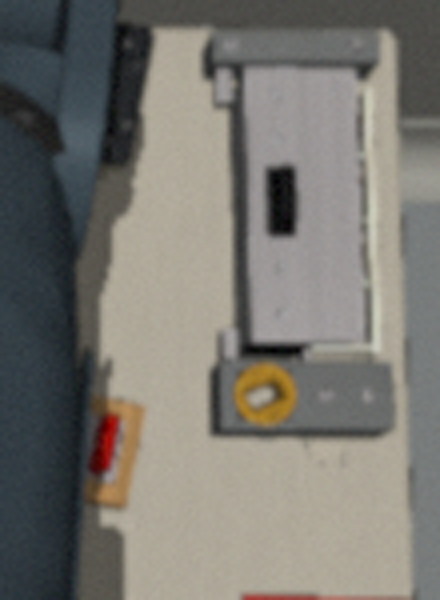

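View pics/s47c.png

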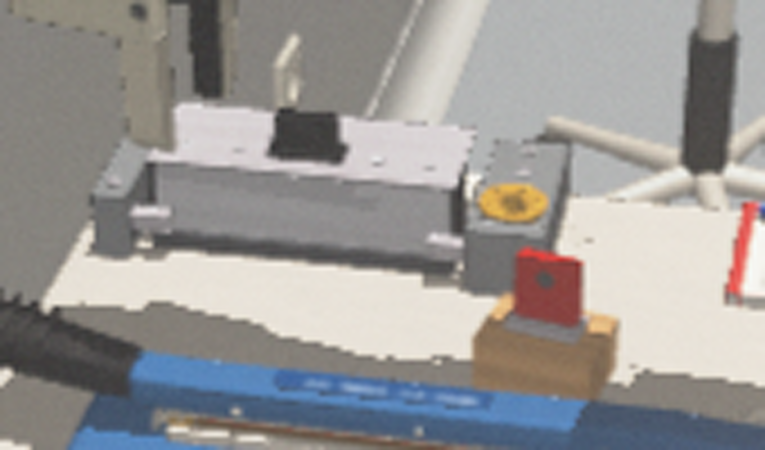

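Run:
```python
from h import *
d=load('t47')
def c(x,y,z,n): print(n,(ray(d,(350+(x+.5)/4-.5,165+(y+.5)/4-.5),z)*1000).round(1))
c(229,328,.030,'near bolt tip (expect 467+24=491)');c(226,104,.030,'far tip (expect 659.3-24=635)')
c(246,402,.048,'slot a');c(286,386,.048,'slot b')
c(243,70,.059,'bar fl');c(248,345,.056,'bar nl')
for nme,(x0,y0,f) in {'w47':(20,90,6)}.items():
    a=cv2.imread('pics/w47.png')[90:190,20:140];cv2.imwrite('pics/w47c.png',cv2.resize(a,None,fx=6,fy=6,interpolation=cv2.INTER_CUBIC))
```

```text
near bolt tip (expect 467+24=491) [ 489.1 -204.7   30. ]
far tip (expect 659.3-24=635) [ 635.2 -204.9   30. ]
slot a [ 440.  -211.5   48. ]
slot b [ 450.3 -236.2   48. ]
bar fl [ 648.9 -211.    59. ]
bar nl [ 474.2 -211.8   56. ]
```

View pics/w47c.png

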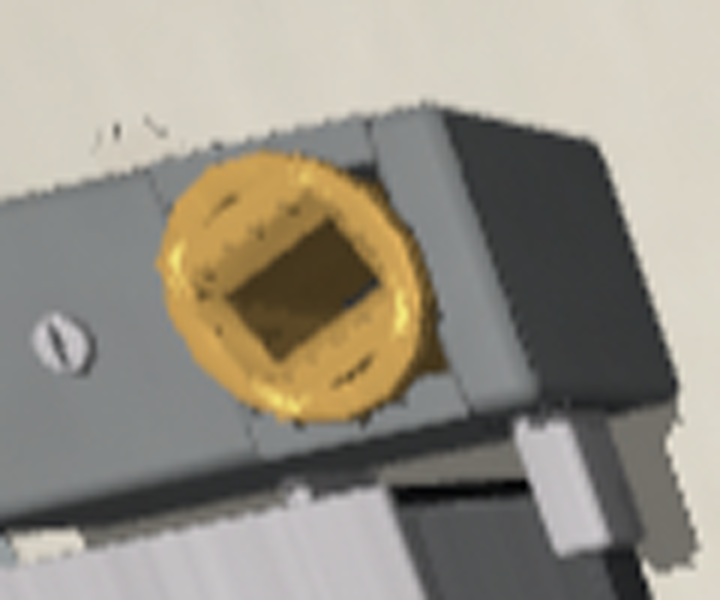

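Run:
```python
from h import *
d=load('w47')
def c(x,y,z): return ray(d,(20+(x+.5)/6-.5,90+(y+.5)/6-.5),z)*1000
for p,q in [((228,297),(333,220)),((280,360),(380,280))]:
    a,b=c(*p,.045),c(*q,.045); v=b-a; print(a.round(1),b.round(1),np.linalg.norm(v).round(1),'axis yaw',np.arctan(v[1]/v[0]).round(3))
print('bolt tip',c(562,553,.030).round(1),c(605,545,.030).round(1))
# key/stand
def k(u,v,z): return (ray(d,(u,v),z)*1000).round(1)
a=cv2.imread('pics/w47.png')[20:130,125:225];cv2.imwrite('pics/w47k.png',cv2.resize(a,None,fx=5.4,fy=5.4,interpolation=cv2.INTER_CUBIC))
```

```text
[ 444.  -236.6   45. ] [ 436.8 -217.1   45. ] 20.8 axis yaw -1.214
[ 454.1 -232.4   45. ] [ 446.1 -213.4   45. ] 20.6 axis yaw -1.175
bolt tip [ 488.9 -209.8   30. ] [ 489.  -202.5   30. ]
```

View pics/w47k.png

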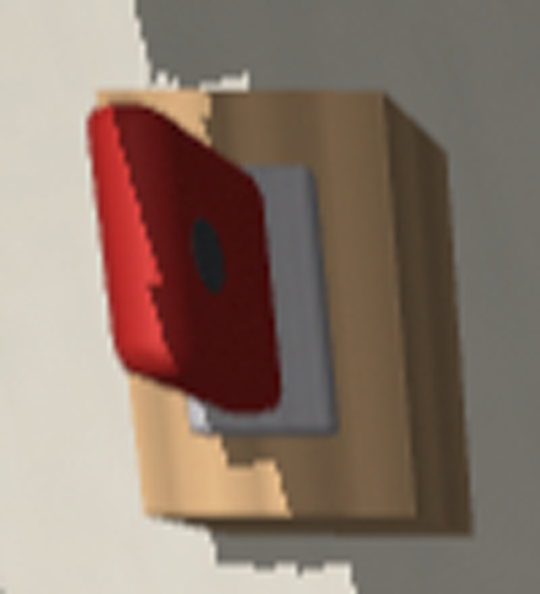

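```bash
python3 -c "
from h import *
s=bot.observe();print(s['t'],np.round(s['wrist_force'],1),np.abs(s['joint_velocities']).max())
print(bot.job_done())"
```

```text
64.975 [-0.3 -0.7  0.3] 0.003555991738132525
the job is handed in; nothing more can be done
None
```

I finished the job and handed it in at about 65 s; the hand-in gave no verdict. All four bottles stand in their own bays, the bar is home against the rail and the lock is turned to the end. The key is back upright in its stand.

**Last checks**
- **Bottles:** all four looked upright in their bays when I last saw them, before the bar went home over the caps.
- **Bar:** it was knocked about 4 cm out of the rack after I first pushed it home. I left the key in the lock, unturned, brought the bar home again (about 7 N of contact force) and then locked. The wrist view put its lower front edge within 1 mm of home at both ends before I locked; I didn't repeat that check afterwards.
- **Lock:** the keyway stands at about 1.2 rad, and the torque rose to about 0.23 N m at the end of the turn. Both bolts are out by roughly 22 to 24 mm.
- **Key:** its flange lies flat on the stand. The arm was clear and still.

**Disagreements and departures**
- **Fingertips:** they are roughly level with the TCP, not 22 mm ahead of it. So the bottles were carried by their caps, and my first try at the bar's grip closed above it.
- **Top camera:** after locking it put the bar's top edge 1.5 to 2 mm further out than the wrist camera had. That is within the 4.5 mm limit.
- **Pushing the bar:** I moved it home by its grip and did not push its two ends separately.

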